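Hang the small-parts bin in the groove of the hallway hook board

TASK

Pick up the grey hopper-front bin by its sloping front lip and hang it on the oak board, midway between the two inner iron hooks: tilt its front up so that the tongue on its back goes into the groove of the iron channel, then swing the front down until the bin hangs fully home with its back flat against the board, and let go. The channel's height is not known exactly, so feel your way in gently without forcing the bin against the board, and leave the other things on the console where they stand.

Things in the scene. Friction and masses are not known exactly. Their poses are not given: they have to be found in the camera images.
- bin_foot (a point): Loose grey plastic bin, 0.15 to 0.29 kg, 84 wide, standing upright. This point: rear lower edge, mid width. Bin axes (same at all bin points): x front to back, y width, z up. Rear wall 85 high, 4 thick; floor runs 80 forward, then the front wall rises 95 along a slope leaning out 22 deg from vertical (top forward). All mm.
- bin_grip (a point): Grip point on the bin's front lip: the top 43 mm of the sloping front is a lip 10 mm thick, 84 mm wide, free on both sides (inner side: open bin, 78 mm wide). Point at mid thickness, 20 mm down the slope from the lip's upper edge; 106.2 mm in front of and 70.3 mm above bin_foot. Fingers across the lip point down along the 22 deg slope.
- tongue (a point): Corner where the underside of the bin's tongue meets the rear face, mid width, 80 mm above bin_foot; 106.2 mm behind and 9.7 mm above bin_grip (bin axes). The tongue is an L, 50 mm wide: from here 12.5 mm rearwards (+x), 5 mm thick upwards; its last 5 mm (x 7.5 to 12.5 mm) stand up to 22 mm above this point. Nothing of the bin stands higher in front of it.
- tongue_tip (a point): Top middle of the tongue's upstanding end: 10 mm behind, 22 mm above tongue (bin axes). It enters with the bin's front raised about 45 deg from the hung attitude (1.5 mm to spare each side), first straight in, then up along its own length; lower while swinging down. Home, tongue is at the sill's front edge (x play 2.5 mm). Over 20 N between bin and board is forcing it.
- panel: Fixed oak board, 440 mm wide, 36 thick, leaning back 10 deg, turned up to 0.2 rad, with an iron channel (the groove) along its whole width. Origin on the face, mid width, 125 mm above the table, at the middle of the channel's range of height. x into the board, y along the groove, z up the face; board from z -118 to 75 mm. Hung home, the bin's axes match these.
- board: The board's iron feet; origin on the table, 125 mm below the panel origin, axes upright. The channel was screwed on through slotted holes: its sill may be up to 13 mm above or below the panel origin and this is NOT measured; find it by touch. From the sill (0): mouth 0 to 16 mm, flat floor at 0; strip above, 5 mm thick, 16 to 61; hollow behind it 26 deep from the face, up to 30. All rigid.
- gap (a point): Point on the board's face at the panel origin's height, midway between the two inner iron hooks, where the bin's middle belongs; axes upright, y along the groove. Four fixed black iron hooks sit on the face, 85 and 135 mm to either side of it; each 18 mm wide, 22 to 82 mm below it, jutting out 50 mm.
- cup_mid (a point): Brown ceramic cup, 76 mm across, 85 mm high; point half-way up. Bystander.
- vase_mid (a point): Small glass vase, 68 mm across, 125 mm high; point half-way up. Bystander, fragile.
- shoehorn_mid (a point): Chrome shoehorn lying flat, 190 mm long, 47 mm wide, 12 mm high; point in the middle. Bystander.
- carkey_mid (a point): Spare car key, black head, lying flat, 98 mm long, 34 mm wide, 14 mm high. Bystander.
- tin_mid (a point): Round shoe-polish tin, 72 mm across, 22 mm high; point at its centre. Bystander.
- brush_mid (a point): Wooden shoe brush, 150 by 45 by 36 mm high; point at its centre. Bystander.
Mind the look-alikes: they are no part of the job. What is shaped like the part that bears bin_foot but blue or pink is not meant.

How it is judged:
By the outcome, as a careful person would: the job done as asked, in the order asked, and still so for the second after the job is handed in, with the robot touching nothing.
It also fails if it takes over 61 s, if anything falls off the work surface, if the arm or the gripper's body presses on something with over 40 N, if the wrist force passes 120 N, or if a joint passes its speed limit or range.

ROBOT

A 6-joint arm with a two-finger parallel gripper is mounted at the origin on the work surface. World frame = base frame: x ahead of the robot, y to its left, z up, the work surface at z = 0. Lengths are in mm, angles in rad, forces in N, time in s.
With the tool pointing down it reaches from about 300 to 875 mm from the base axis. Payload 4.2 kg.
Tool frame: the origin (TCP) lies at the very end of the fingers, on their centre line; the grasp point (between the pads) lies 19 mm behind it (env.grip_depth is the z of the grasp point in the tool frame, in mm); z points along the fingers, y is the line along which they close (so a half turn about z gives the same grasp; the last joint's range is limited). The gripper opens to 85 mm and grips with 20 to 120 N. Pads are 22 mm wide; open, the fingers measure 114 mm over their backs; the gripper's body (76 mm by 85 mm) begins 54 mm behind the grasp point. The pads swing forward as they close: fully open they stand 13 mm farther back than shut.
Start: joints at [-1.161, 0.32, 1.565, -0, 1.257, -0.02], TCP at [239.601, -522.717, 231.338] pointing down, gripper open.
Joint ranges: [-3.11, 3.11], [-0.84, 2.01], [0.21, 2.61], [-1.34, 4.49], [0.05, 2.63], [-2.56, 2.56]. Speed limits (rad/s): [2.57, 2.57, 3.14, 3.14, 3.14, 3.14].

INTERFACE

Orientations are given as a unit quaternion [w, x, y, z].
In Python, from station import env, vision, finder gives the robot as it stands.
- The arm moves only by the tool jog_arm, never from a script. Its argument "series" is one flat list of numbers, 7 for each row, row after row: the shift along the tool's x, y, z each as a share of 10 cm, from -1 to 1, then the turn, a rotation vector about the tool's x, y, z each as a share of 45 degrees, from -1 to 1, then the gripper command: -1 is fully open, 1 is shut, values between are in proportion. In form: [dx, dy, dz, wx, wy, wz, gripper, dx, dy, dz, wx, wy, wz, gripper, ...]. A call has exactly 8 rows; each row is the pose to reach, as a shift and turn from the pose commanded when the call began, along the tool's axes at that moment; what a row does not reach only later rows make up. A row lasts 1/10 s, in which the tool goes at most 50 mm and 8.59 degrees, less where a joint would pass 70% of its speed; a pose out of reach is approached as far as the arm can. A call with a number of a shift or a turn outside -1 to 1 is refused whole. A call with a gripper value outside its range is refused whole. The fingers move at their own pace and stop on an object; "newtons" is the grip in N (left out, the last holds). Time passes only in rows, so rows that repeat a pose let the fingers close, or fill a call up. It gives the time, the measured TCP pose, the force, the opening and the grip force at its end, in the units of the state.
- env.get_state(): the state, without advancing time (a new reading comes with each control period).
- vision.grab_frame(name): name is "scene" or "top" or "wrist"; returns (picture, depth): 480x640x3 uint8, red, green, blue; 480x640 float32, mm along the optical axis (not along the pixel's ray), 0 where there is no reading.
- vision.camera_params(name): a dict with "K" (3x3 intrinsics, pixels), "origin" and "attitude" of the camera in the world; the wrist camera has in their place "mount" (4x4, takes a point from camera to tool coordinates, whose origin is the TCP and whose axes are the flange's). Camera axes: x right, y down, z forward; pixel columns grow to the right and rows downward; lengths in mm; the calibration is good to about 2 mm. The wrist camera is an equidistant fisheye: a pixel r from the principal point sees the ray r / f radians off the axis. A picture is of the moment at which its call begins: read the wrist's pose just before it. camera_params takes no time and is no camera call.
- env.job_done(): hands the job in; it is judged then, once.
Trained networks look in the newest picture that a camera, given by its name, has taken for a name from the list of things; names that differ only in an ending like _2 or _b are one class to them, and where a whole thing is asked for, a point or a joint stands for the part that bears it (a point fixed in the world has none). Each returns a list of dicts, best first, with "p" (0 to 1); they miss things now and then, are a little off and sometimes report something else, mostly with a low value. They report only what shows in the picture. A call takes as long as a camera call. They do not tell look-alikes from the thing itself.
- finder.spot_in(camera, target): "location" ([x, y, z] in mm, in the coordinates of the camera as it stood for that picture, good to about 4 mm: the middle of the surface that is visible of it).
- finder.cut_out(camera, target): "pixels" (480x640 bool, what is visible of it).
- finder.tip_of(camera, target): "location" ([x, y, z] in mm, in the coordinates of the camera as it stood for that picture, good to about 4 mm: a listed point, or the origin of a listed thing).
The state is a dict: "time": time; "qpos": joint angles; "qd": joint speeds; "tau": joint torques, N m; "tool_pos": TCP position; "tcp_rot": TCP orientation; "contact_force": force on the tool from outside, world axes, zero at the start; "moment": the same for the moment, N m; "gripper_width": opening from 0.0 (shut) to 1.0 (fully open); "grasp_force": force on a finger pad.
Only numpy, scipy, OpenCV 4.12 (cv2) and the standard library are available. Lean on these libraries where they do the work, as an engineer would, in place of code of your own. Each camera call takes 0.05 s, during which the arm holds its last target. There are 200 camera calls.

## Working session

There is one attempt and no reset: what is moved stays moved. The work goes in short steps, Python scripts to look and compute and a tool call to move; the robot and the scene stay as the last step left them, time stands still between calls to the robot, and variables do not carry over. Pictures are saved under pics/ and viewed, at most 10 in all, crops included, and the job is handed in when it is done.

Besides the shell and the picture viewer there is one more tool, called after ">>>" as name(argument=value, ...) on one line, values as JSON. jog_arm: Moves the arm, as the interface text tells. Its arguments: {"type":"object","properties":{"series":{"type":"array"},"newtons":{"type":"number"}},"required":["series"]}

```bash
ls; mkdir -p pics; python3 - <<'E'
from station import env, vision, finder
import cv2,numpy as np
np.set_printoptions(precision=4,suppress=True)
print(env.get_state(), env.grip_depth)
for n in ("scene","top","wrist"): print(n,vision.camera_params(n))
a,da=vision.grab_frame("scene"); b,db=vision.grab_frame("top")
np.savez("f0.npz",a=a,da=da,b=b,db=db)
cv2.imwrite("pics/scene0.png",a[...,::-1]);cv2.imwrite("pics/top0.png",b[...,::-1])
for n in ("scene","top"):
    for t in ("bin_foot","bin_grip","tongue","gap","panel","board"):
        print(n,t,[(round(d["p"],2),np.round(d["location"],1)) for d in finder.tip_of(n,t)[:4]])
E
```

```text
pics
{'time': 0.0, 'qpos': array([-1.161 ,  0.3203,  1.5657,  0.    ,  1.2574, -0.02  ]), 'qd': array([ 0.0008, -0.0009, -0.0007,  0.0007,  0.    , -0.0012]), 'tau': array([ -0.0017, -41.5528, -23.4165,  -0.0001,   0.0082,  -0.    ]), 'tool_pos': array([ 239.4092, -522.2661,  230.4758]), 'tcp_rot': array([-0.0009,  0.977 ,  0.2132, -0.0002]), 'contact_force': array([-0.4004, -0.4228, -0.09  ]), 'moment': array([-0.0179, -0.0314, -0.034 ]), 'grasp_force': 0.0, 'gripper_width': 1.0008729034002217} -18.700000000000003
scene {'K': array([[614.7561,   0.    , 324.0015],
       [  0.    , 614.7561, 253.899 ],
       [  0.    ,   0.    ,   1.    ]]), 'origin': array([1048.2353,  797.6777, 1212.958 ]), 'attitude': array([-0.1109,  0.2818,  0.8917, -0.3365])}
top {'K': array([[616.951 ,   0.    , 322.6007],
       [  0.    , 616.951 , 238.2683],
       [  0.    ,   0.    ,   1.    ]]), 'origin': array([ 395.3217,   -2.7002, 1602.2779]), 'attitude': array([-0.0134,  0.711 , -0.7029,  0.0154])}
wrist {'K': array([[371.6483,   0.    , 326.5891],
       [  0.    , 371.6483, 243.9813],
       [  0
[... 1018 characters left out ...]
5, 1454.4]))]
top bin_foot [(0.98, array([ 277.9,  132.3, 1602.8])), (0.93, array([-186.2,  224.7, 1591.8])), (0.87, array([-460.7,  226.2, 1595.5])), (0.21, array([-255.4,  -91.4, 1504.8]))]
top bin_grip [(0.98, array([-284.6,   23.1, 1530.9])), (0.81, array([-283.8,  175.1, 1521.5])), (0.66, array([ 171.9,  116.5, 1526.6])), (0.56, array([-428.6,  116.8, 1530.2]))]
top tongue [(0.94, array([-457.5,  221.4, 1512.9])), (0.82, array([-183.7,  221.6, 1512.5])), (0.8, array([-260.6,  -81.1, 1527.6])), (0.68, array([ 281. ,  134. , 1520.9]))]
top gap []
top panel [(0.93, array([ -27. , -258.9, 1486. ]))]
top board [(0.62, array([ -29.9, -253.6, 1615.2])), (0.45, array([-455.2, -156.2, 1543.3]))]
```

View pics/scene0.png

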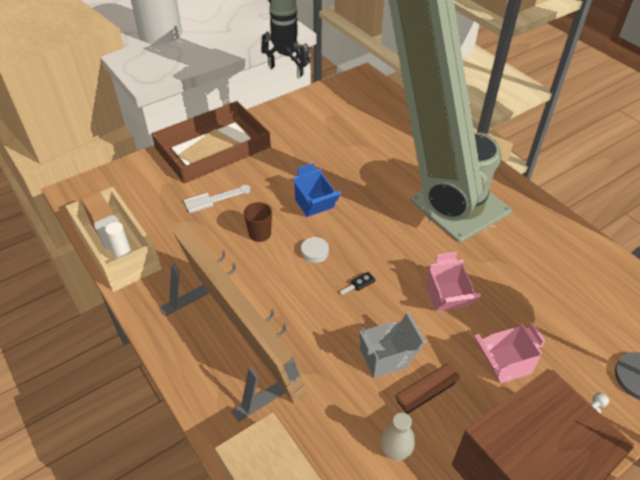

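View pics/top0.png

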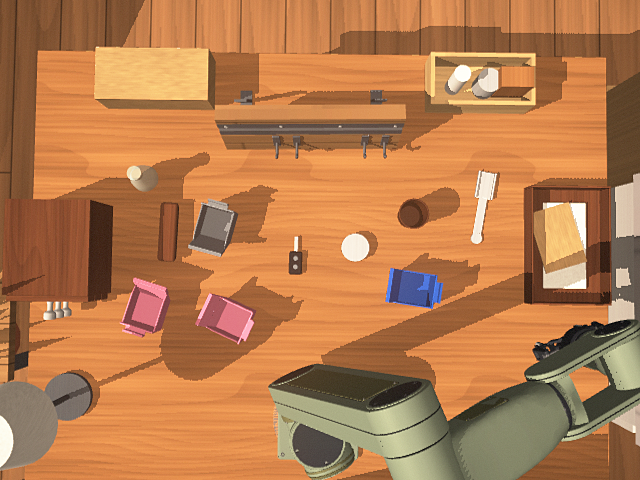

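Scene view: the grey bin is at (392,347). Top view: it is at (213,228), with its tongue end up the image at (217,204) and its lip at (207,248). The look-alikes are pink at top (147,307) and (228,318), and blue at (414,288). I choose the grey one. The hooks in top view are at columns 278, 296, 366 and 386, so the inner pair is 296 and 366.

```bash
cat > h.py <<'E'
from station import env, vision, finder
import cv2,numpy as np
from scipy.spatial.transform import Rotation as R
np.set_printoptions(precision=3,suppress=True)
def rot(q): return R.from_quat(np.r_[q[1:],q[0]])
def campose(n,st=None):
    c=vision.camera_params(n)
    if n!="wrist": return rot(c["attitude"]).as_matrix(),np.array(c["origin"]),c["K"]
    st=st or env.get_state(); T=rot(st["tcp_rot"]).as_matrix(); m=c["mount"]
    return T@m[:3,:3], T@m[:3,3]+st["tool_pos"], c["K"]
def cloud(n,d,st=None,P=None):
    Rm,o,K=P or campose(n,st)
    v,u=np.mgrid[:480,:640]; x=(u-K[0,2])/K[0,0]; y=(v-K[1,2])/K[1,1]
    if n=="wrist":
        r=np.hypot(x,y)+1e-9; s=np.tan(np.minimum(r,1.5))/r; x,y=x*s,y*s
    p=np.stack([x*d,y*d,d],-1)@Rm.T+o
    p[d<=0]=np.nan
    return p
def w(n,loc,P=None):
    Rm,o,K=P or campose(n); return Rm@np.array(loc)+o
E
python3 - <<'E'
from h import *
f=np.load("f0.npz")
for n in ("scene","top"):
    pic,d=vision.grab_frame(n)
    for t in ("bin_foot","bin_grip","tongue","tongue_tip","gap","panel","board"):
        print(n,t,[(round(x["p"],2),w(n,x["location"]).round(0)) for x in finder.tip_of(n,t)[:4]])
    p=cloud(n,d)
    # grey bin & board by colour/region
    for t in ("vase_mid","cup_mid","brush_mid","tin_mid","carkey_mid","shoehorn_mid"):
        print(t,[(round(x["p"],2),w(n,x["location"]).round(0)) for x in finder.spot_in(n,t)[:1]])
    sl=(slice(195,265),slice(180,250)) if n=="top" else (slice(310,385),slice(350,435))
    c=pic[sl].astype(int).reshape(-1,3); q=p[sl].reshape(-1,3)
    m=(c.max(1)-c.min(1)<30)&np.isfinite(q[:,0])&(q[:,2]>8); q=q[m]
    print("bin pts",len(q),np.percentile(q,[1,50,99],axis=0))
    hi=q[q[:,2]>65]; print("hi",hi.shape,hi.min(0),hi.max(0))
    print("minAreaRect",cv2.minAreaRect(q[:,:2].astype(np.float32)))
    for lo_,h_ in((5,20),(60,78),(78,90),(90,110)):
        z=q[(q[:,2]>lo_)&(q[:,2]<h_)]
        if len(z)>5: print(lo_,h_,len(z),cv2.minAreaRect(z[:,:2].astype(np.float32)))
E
```

```text
scene bin_foot [(0.8, array([232., 179.,   1.])), (0.62, array([232., 448.,   4.])), (0.61, array([ 327., -278.,    5.])), (0.55, array([536., 248.,  -0.]))]
scene bin_grip [(0.95, array([332., 420.,  73.])), (0.85, array([ 343., -181.,   69.])), (0.83, array([428., 278.,  68.]))]
scene tongue [(0.94, array([234., 449.,  81.])), (0.88, array([ 329., -285.,   77.])), (0.87, array([233., 180.,  80.])), (0.74, array([531., 255.,  81.]))]
scene tongue_tip [(0.96, array([228., 170., 105.])), (0.89, array([225., 450., 103.])), (0.89, array([ 327., -292.,  103.])), (0.83, array([542., 249., 104.]))]
scene gap [(0.74, array([439., -93.,  10.]))]
scene panel [(0.57, array([714.,  26., 126.]))]
scene board [(0.67, array([716.,  28.,  -2.])), (0.59, array([ 517., -232.,   44.]))]
vase_mid [(0.55, array([616., 455.,  74.]))]
cup_mid [(0.8, array([ 518., -227.,   60.]))]
brush_mid [(0.73, array([471., 393.,  39.]))]
tin_mid [(0.63, array([442., -84.,  24.]))]
carkey_mid [(0.74, array([401.,  66.,  13.]))]
shoehorn_mid [(0.63, array([ 578., -416.,    5.]))]
bin pts 2249 [[419.637 218.424   8.685]

[... 1659 characters left out ...]
2 [[415.493 216.184   8.302]
 [463.39  273.271  58.883]
 [544.804 317.813 103.911]]
hi (465, 3) [410.509 214.076  65.02 ] [548.967 324.177 107.521]
minAreaRect ((482.6299133300781, 267.0112609863281), (84.5389175415039, 129.10748291015625), 75.17965698242188)
5 20 183 ((489.9872741699219, 264.43878173828125), (83.94905853271484, 82.14464569091797), 76.27018737792969)
60 78 227 ((480.2705993652344, 267.7131652832031), (84.36163330078125, 104.97309112548828), 75.20198059082031)
78 90 210 ((480.7490539550781, 268.119384765625), (83.60831451416016, 123.6944808959961), 75.29576110839844)
90 110 87 ((482.61322021484375, 266.1729736328125), (79.56864166259766, 128.71803283691406), 75.7962875366211)
```

```bash
python3 - <<'E'
from h import *
f=np.load("f0.npz"); p=cloud("top",f["db"]); pic=f["b"]
q=p[110:160,205:415].reshape(-1,3); c=pic[110:160,205:415].reshape(-1,3)
ok=np.isfinite(q[:,0])&(q[:,2]>15)&(q[:,2]<190); q=q[ok]; c=c[ok]
best=None; rng=np.random.default_rng(0)
for _ in range(3000):
    a,b,e=q[rng.choice(len(q),3,replace=False)]; n=np.cross(b-a,e-a)
    if np.linalg.norm(n)<2000: continue
    n/=np.linalg.norm(n); n*=np.sign(n[0])
    if abs(n[2])>.35: continue
    m=abs((q-a)@n)<2
    if best is None or m.sum()>best[0]: best=(m.sum(),m)
m=best[1]; ce=q[m].mean(0); n=np.linalg.svd(q[m]-ce)[2][2]; n*=np.sign(n[0])
print(len(q),m.sum(),"n",n,"yaw",np.arctan2(n[1],n[0]),"lean deg",np.degrees(np.arcsin(-n[2])),"c",ce)
y=np.array([-n[1],n[0],0]);y/=np.linalg.norm(y); z=np.cross(n,y)
t=(125-ce[2])/z[2]; 
s=np.c_[(q-ce)@n,(q-ce)@y,(q[:,2]-125)/z[2]]   # z up the face approx
for zz in np.arange(-90,80,6):
    k=(abs(s[:,2]-zz)<3)&(abs(s[:,0])<40)
    if k.sum()>5: print(zz,k.sum(),"x med",np.median(s[k,0]).round(1),"y",s[k,1].min().round(),s[k,1].max().round(),"col",np.median(c[k],0))
hk=(s[:,0]<-12)&(s[:,2]<0)&(s[:,2]>-85)
yy=np.sort(s[hk,1]); print("hook y",yy.round(0))
mid=(np.percentile(s[m,1],.5)+np.percentile(s[m,1],99.5))/2; print("mid y",mid, "panel", ce+y*mid+z*((125-ce[2])/z[2]))
np.savez("board.npz",ce=ce,n=n,y=y,z=z)
E
```

```text
5099 3792 n [ 0.984  0.017 -0.176] yaw 0.01705225290713195 lean deg 10.165170424463062 c [710.153  28.583 107.674]
-90 132 x med -0.2 y -222.0 216.0 col [150. 100.  60.]
-84 121 x med 0.1 y -219.0 216.0 col [152. 102.  61.]
-78 130 x med -0.2 y -221.0 212.0 col [145.   97.   59.5]
-72 151 x med -0.2 y -221.0 217.0 col [132.  89.  54.]
-66 162 x med -0.8 y -215.0 213.0 col [138.   94.   59.5]
-60 248 x med -1.7 y -222.0 214.0 col [149. 102.  64.]
-54 164 x med -0.7 y -221.0 217.0 col [150. 101.  62.]
-48 159 x med -0.2 y -217.0 211.0 col [148. 100.  61.]
-42 152 x med -0.7 y -222.0 214.0 col [149.  99.  61.]
-36 174 x med -0.3 y -221.0 216.0 col [149. 100.  62.]
-30 168 x med -0.4 y -220.0 217.0 col [152.5 102.   62. ]
-24 201 x med -0.5 y -222.0 214.0 col [151. 104.  63.]
-18 213 x med -0.1 y -221.0 216.0 col [135. 101.  69.]
-12 168 x med 0.3 y -223.0 217.0 col [103.   82.5  70. ]
-6 180 x med 0.2 y -220.0 214.0 col [94. 77. 68.]
0 247 x med 0.7 y -221.0 215.0 col [94. 77. 69.]
6 411 x med 2.8 y -221.0 217.0 col [125. 109. 100.]
12 90 x med 0.3 y -220.0 214.0 col [123. 108.  98.]
18
[... 703 characters left out ...]
184. -184. -183. -183. -139. -139. -139. -139. -139. -139. -139. -139.
 -138. -138. -138. -137. -137. -137. -136. -136. -136. -136. -136. -136.
 -136. -136. -136. -136. -135. -135. -135. -134. -134. -134. -134. -134.
 -134. -134. -134. -134. -134. -134. -133. -133. -133.   31.   31.   31.
   32.   32.   32.   32.   32.   32.   32.   32.   32.   32.   33.   34.
   34.   34.   34.   34.   34.   34.   34.   34.   34.   34.   34.   35.
   36.   36.   37.   37.   37.   37.   37.   80.   80.   81.   81.   82.
   82.   82.   82.   82.   82.   82.   82.   82.   83.   83.   83.   84.
   84.   84.   84.   84.   85.   85.   85.   85.   85.   86.]
mid y -2.753387184018763 panel [713.306  25.883 125.   ]
```

```bash
python3 - <<'E'
from h import *
f=np.load("f0.npz"); p=cloud("top",f["db"]); B=np.load("board.npz")
g=B["ce"]+B["y"]*-51; g=g+B["z"]*((125-g[2])/B["z"][2]); print("gap",g)
for u in (290,325,345,350):
    q=p[118:140,u]-g; print(u,np.c_[np.arange(118,140),q@B["n"],q@B["z"],f["b"][118:140,u]].round(1).tolist())
E
```

```text
gap [714.128 -22.356 125.   ]
290 [[118.0, 0.1, 79.7, 207.0, 139.0, 84.0], [119.0, -0.5, 75.5, 172.0, 117.0, 70.0], [120.0, -0.6, 70.1, 154.0, 103.0, 62.0], [121.0, -2.6, 68.8, 149.0, 100.0, 59.0], [122.0, -1.5, 60.6, 123.0, 82.0, 48.0], [123.0, 0.0, 51.2, 147.0, 99.0, 61.0], [124.0, -2.0, 50.1, 87.0, 74.0, 71.0], [125.0, 1.1, 37.0, 94.0, 76.0, 69.0], [126.0, -2.2, 38.8, 93.0, 77.0, 68.0], [127.0, -0.5, 28.8, 99.0, 82.0, 74.0], [128.0, 7.1, 4.4, 122.0, 109.0, 99.0], [129.0, 3.0, 8.1, 132.0, 117.0, 106.0], [130.0, -0.2, 9.8, 120.0, 104.0, 95.0], [131.0, 0.5, 1.8, 90.0, 71.0, 62.0], [132.0, 1.7, -7.5, 93.0, 79.0, 71.0], [133.0, 1.2, -12.5, 100.0, 83.0, 72.0], [134.0, 2.9, -23.0, 134.0, 100.0, 73.0], [135.0, 1.0, -24.9, 162.0, 107.0, 62.0], [136.0, -4.3, -18.1, 153.0, 103.0, 60.0], [137.0, -2.5, -29.0, 150.0, 101.0, 63.0], [138.0, 0.5, -43.3, 149.0, 98.0, 61.0], [139.0, -0.2, -48.0, 147.0, 98.0, 59.0]]
325 [[118.0, 4.1, 69.5, 214.0, 144.0, 86.0], [119.0, -0.3, 74.1, 176.0, 118.0, 73.0], [120.0, -0.9, 69.8, 151.0, 102.0, 62.0], [121.0, 0.1, 61.7, 141.0, 92.0, 54.0], [122.0, -0.6, 57.6, 1
[... 1767 characters left out ...]
, 140.0, 93.0, 56.0], [123.0, -1.1, 52.2, 135.0, 98.0, 66.0], [124.0, 1.1, 41.1, 86.0, 74.0, 66.0], [125.0, 0.6, 36.4, 94.0, 78.0, 70.0], [126.0, 0.7, 30.2, 94.0, 78.0, 69.0], [127.0, 0.5, 24.6, 104.0, 87.0, 77.0], [128.0, 7.0, 2.9, 134.0, 117.0, 107.0], [129.0, 2.2, 8.3, 129.0, 112.0, 103.0], [130.0, 2.1, 2.3, 109.0, 93.0, 84.0], [131.0, -0.4, 2.0, 89.0, 73.0, 65.0], [132.0, -0.5, -4.0, 94.0, 80.0, 72.0], [133.0, -0.8, -9.5, 104.0, 87.0, 74.0], [134.0, -0.1, -17.5, 145.0, 105.0, 70.0], [135.0, 1.0, -26.8, 158.0, 106.0, 60.0], [136.0, -1.1, -28.1, 159.0, 107.0, 66.0], [137.0, -0.6, -35.9, 160.0, 109.0, 63.0], [138.0, -0.3, -43.1, 158.0, 106.0, 64.0], [139.0, -2.4, -44.5, 156.0, 103.0, 61.0]]
```

```bash
cat > path.py <<'E'
# panel frame (x in, z up from sill). L-tongue + rear wall vs channel; clearance-maximising T for each tilt
import numpy as np
from scipy.optimize import minimize
L=np.array([[0,-80],[0,0],[12.5,0],[12.5,22],[7.5,22],[7.5,5],[-4,5],[-4,-80]],float)
def dens(P,closed=True,step=.5):
    Q=np.r_[P,P[:1]] if closed else P
    return np.concatenate([a+(b-a)*np.linspace(0,1,max(2,int(np.hypot(*(b-a))/step)))[:,None] for a,b in zip(Q[:-1],Q[1:])])
BIN=dens(L)
# free: x<0 ; or mouth 0<=x<=26,0<=z<=16 ; or hollow 5<=x<=26, 0<=z<=30.  signed distance of obstacles (boxes)
OB=[(0,60,-150,0),(0,5,16,61),(5,60,30,61),(26,60,0,30)]
def sd(p):
    r=np.full(len(p),1e9)
    for x0,x1,z0,z1 in OB:
        dx=np.maximum(x0-p[:,0],p[:,0]-x1); dz=np.maximum(z0-p[:,1],p[:,1]-z1)
        o=np.hypot(np.maximum(dx,0),np.maximum(dz,0))+np.minimum(np.maximum(dx,dz),0)
        r=np.minimum(r,o)
    return r
def clr(T,th):
    c,s=np.cos(np.radians(th)),np.sin(np.radians(th))
    p=BIN@np.array([[c,-s],[s,c]])+T
    return sd(p).min()
if __name__=="__main__":
    for th in range(45,-1,-5):
        G=[(clr((x,z),th),x,z) for x in np.arange(-22,2,.5) for z in np.arange(-8,22,.5)]
        # must have tip behind the strip: tip x>5
        c,s=np.cos(np.radians(th)),np.sin(np.radians(th))
        H=[g for g in G if g[1]+7.5*c+22*s>5 and g[2]-7.5*s+22*c>17]
        H.sort(reverse=True); ok=[h for h in H if h[0]>.5]
        print(th,[np.round(h,2).tolist() for h in H[:3]], "Tx rng",(min(h[1] for h in ok),max(h[1] for h in ok)) if ok else None)
E
python3 path.py
```

```text
45 [[2.55, -6.5, 11.5], [2.43, -6.0, 11.5], [2.21, -6.5, 12.0]] Tx rng (np.float64(-13.5), np.float64(-1.5))
40 [[2.47, -5.5, 10.5], [2.47, -6.0, 10.5], [2.43, -5.0, 10.5]] Tx rng (np.float64(-13.0), np.float64(1.5))
35 [[2.75, -5.0, 10.0], [2.5, -4.5, 10.0], [2.38, -5.0, 10.5]] Tx rng (np.float64(-9.0), np.float64(1.5))
30 [[2.75, -3.5, 9.0], [2.75, -4.0, 9.0], [2.75, -4.5, 9.0]] Tx rng (np.float64(-8.0), np.float64(1.5))
25 [[3.07, -3.0, 8.5], [2.98, -3.5, 8.5], [2.85, -2.5, 8.5]] Tx rng (np.float64(-7.0), np.float64(1.5))
20 [[3.22, -1.0, 7.5], [3.22, -1.5, 7.5], [3.22, -2.0, 7.5]] Tx rng (np.float64(-6.0), np.float64(1.5))
15 [[3.26, -1.5, 7.0], [3.2, -2.0, 6.5], [3.19, -1.5, 7.5]] Tx rng (np.float64(-5.0), np.float64(1.5))
10 [[2.64, -1.5, 7.0], [2.61, -1.5, 6.5], [2.52, -2.0, 5.0]] Tx rng (np.float64(-4.0), np.float64(1.0))
5 [[1.95, -1.5, 5.5], [1.94, -1.5, 5.0], [1.9, -1.5, 6.0]] Tx rng (np.float64(-3.0), np.float64(0.0))
0 [[1.0, -1.0, 7.0], [1.0, -1.0, 6.5], [1.0, -1.0, 6.0]] Tx rng (np.float64(-1.5), np.float64(-1.0))
```

```bash
cat >> h.py <<'E'
import json,os
def savecmd(p,Rm): json.dump([list(map(float,p)),np.array(Rm).tolist()],open("cmd.json","w"))
def loadcmd():
    a=json.load(open("cmd.json")); return np.array(a[0]),np.array(a[1])
def plan(pt,Rt,nmin=1,cmd=None,lim=100.,save=True):
    """split the straight move from commanded pose to (pt,Rt) in calls; print final-row shares (rounded) of each"""
    p,Rm=cmd or loadcmd(); rv=R.from_matrix(Rm.T@Rt).as_rotvec(); d=Rt@np.zeros(3)+pt-p
    n=max(nmin,int(np.ceil(np.linalg.norm(d)/(lim*1.35))),int(np.ceil(np.degrees(np.linalg.norm(rv))/44)))
    while True:
        out=[];a,A=p.copy(),Rm.copy();ok=True
        for k in range(n):
            f=1/(n-k); dl=A.T@(pt-a)*f; r=R.from_matrix(A.T@Rt).as_rotvec()*f
            s=np.round(np.r_[dl/100,r/(np.pi/4)],3)
            ok&=bool(np.all(abs(s)<=1)); out.append(s)
            a=a+A@s[:3]*100; A=A@R.from_rotvec(s[3:]*np.pi/4).as_matrix()
        if ok: break
        n+=1
    for s in out: print("call",s.tolist(),"eighth",(s/8).round(4).tolist())
    if save: savecmd(a,A)
    return a,A
def apply(s):
    p,A=loadcmd(); s=np.array(s,float); savecmd(p+A@s[:3]*100, A@R.from_rotvec(s[3:6]*np.pi/4).as_matrix())
def frame(yaw,ang):
    """tool rotation: y closing along heading yaw; ang = fingers' tilt from straight down towards +heading (rad)"""
    X=np.array([np.cos(yaw),np.sin(yaw),0]);Z=np.array([0,0,1.])
    z=np.sin(ang)*X-np.cos(ang)*Z; y=np.cos(ang)*X+np.sin(ang)*Z
    return np.c_[np.cross(y,z),y,z]
def show():
    st=env.get_state(); p,A=loadcmd()
    print("t",round(st["time"],2),"pos",st["tool_pos"],"cmd",p,"rot err deg",np.degrees((R.from_matrix(A.T@rot(st["tcp_rot"]).as_matrix())).as_rotvec()).round(2),
      "F",st["contact_force"],"M",st["moment"],"w",round(st["gripper_width"],3),"g",round(st["grasp_force"],1),"q",st["qpos"])
    return st
E
python3 - <<'E'
from h import *
savecmd([239.601,-522.717,231.338],frame(np.arctan2(-.909,.4166),0))
yaw=np.radians(-14.7)
plan(np.array([385,230,280.]),frame(yaw,np.radians(8)))
E
```

```text
call [0.557, -0.78, -0.061, -0.021, 0.01, -0.141] eighth [0.0696, -0.0975, -0.0076, -0.0026, 0.0012, -0.0176]
call [0.64, -0.712, -0.068, -0.021, 0.01, -0.14] eighth [0.08, -0.089, -0.0085, -0.0026, 0.0012, -0.0175]
call [0.715, -0.636, -0.074, -0.021, 0.01, -0.141] eighth [0.0894, -0.0795, -0.0092, -0.0026, 0.0012, -0.0176]
call [0.782, -0.552, -0.078, -0.021, 0.01, -0.14] eighth [0.0978, -0.069, -0.0098, -0.0026, 0.0012, -0.0175]
call [0.838, -0.462, -0.08, -0.02, 0.01, -0.141] eighth [0.1048, -0.0578, -0.01, -0.0025, 0.0012, -0.0176]
call [0.885, -0.365, -0.08, -0.021, 0.01, -0.14] eighth [0.1106, -0.0456, -0.01, -0.0026, 0.0012, -0.0175]
call [0.92, -0.264, -0.078, -0.02, 0.01, -0.141] eighth [0.115, -0.033, -0.0098, -0.0025, 0.0012, -0.0176]
call [0.944, -0.16, -0.075, -0.021, 0.009, -0.14] eighth [0.118, -0.02, -0.0094, -0.0026, 0.0011, -0.0175]
```

>>> jog_arm(series=[0.07,-0.1,-0.01,0,0,-0.02,-1,0.14,-0.2,-0.02,0,0,-0.04,-1,0.21,-0.3,-0.03,0,0,-0.06,-1,0.28,-0.4,-0.04,0,0,-0.08,-1,0.35,-0.5,-0.05,0,0,-0.1,-1,0.42,-0.6,-0.06,0,0,-0.12,-1,0.5,-0.7,-0.07,0,0,-0.14,-1,0.56,-0.8,-0.08,0,0,-0.16,-1])

```text
time: 2.9
tool_pos: [257.5, -425.5, 239.5]
tcp_rot: [0.0, 0.961, 0.275, 0.0]
contact_force: [-0.2, -0.3, -0.2]
gripper_width: 1.002
grasp_force: 0.0
```

>>> jog_arm(series=[0.15,-0.2,-0.01,0,0,-0.04,-1,0.3,-0.4,-0.02,0,0,-0.08,-1,0.4,-0.5,-0.03,0,0,-0.1,-1,0.5,-0.6,-0.04,0,0,-0.12,-1,0.6,-0.7,-0.05,0,0,-0.14,-1,0.7,-0.8,-0.06,0,0,-0.16,-1,0.8,-0.9,-0.07,0,0,-0.18,-1,0.85,-1,-0.08,0,0,-0.2,-1])

```text
time: 3.7
tool_pos: [277.1, -295.8, 247.3]
tcp_rot: [0.0, 0.937, 0.35, 0.0]
contact_force: [-0.1, 0.3, -0.8]
gripper_width: 1.002
grasp_force: 0.0
```

>>> jog_arm(series=[0.15,-0.1,-0.01,0,0,-0.04,-1,0.3,-0.2,-0.02,0,0,-0.08,-1,0.4,-0.3,-0.03,0,0,-0.1,-1,0.5,-0.4,-0.04,0,0,-0.12,-1,0.6,-0.5,-0.05,0,0,-0.14,-1,0.7,-0.6,-0.06,0,0,-0.16,-1,0.85,-0.7,-0.07,0,0,-0.18,-1,1,-0.8,-0.08,0,0,-0.2,-1])

```text
time: 4.5
tool_pos: [299.8, -170.0, 255.4]
tcp_rot: [0.0, 0.907, 0.421, -0.0]
contact_force: [-0.3, -0.5, 0.6]
gripper_width: 1.001
grasp_force: 0.0
```

```bash
python3 - <<'E'
from h import *
savecmd([239.601,-522.717,231.338],frame(np.arctan2(-.909,.4166),0))
apply([.56,-.8,-.08,0,0,-.16]);apply([.85,-1,-.08,0,0,-.2]);apply([1,-.8,-.08,0,0,-.2]); show()
yaw=np.radians(-14.7)
plan(np.array([385,240,280.]),frame(yaw,np.radians(10)),save=False)
E
```

```text
t 4.5 pos [ 299.844 -170.021  255.432] cmd [ 300.05  -170.961  255.338] rot err deg [-0.02 -0.01 -0.03] F [-0.284 -0.459  0.591] M [ 0.001 -0.002 -0.029] w 1.001 g 0.0 q [-0.549 -0.072  1.968 -0.     1.246  0.152]
call [0.738, -0.4, -0.049, -0.044, 0.01, -0.113] eighth [0.0922, -0.05, -0.0061, -0.0055, 0.0012, -0.0141]
call [0.77, -0.332, -0.056, -0.044, 0.01, -0.113] eighth [0.0962, -0.0415, -0.007, -0.0055, 0.0012, -0.0141]
call [0.797, -0.26, -0.06, -0.044, 0.01, -0.113] eighth [0.0996, -0.0325, -0.0075, -0.0055, 0.0012, -0.0141]
call [0.818, -0.186, -0.062, -0.043, 0.01, -0.113] eighth [0.1022, -0.0232, -0.0078, -0.0054, 0.0012, -0.0141]
call [0.831, -0.111, -0.06, -0.043, 0.01, -0.113] eighth [0.1039, -0.0139, -0.0075, -0.0054, 0.0012, -0.0141]
```

>>> jog_arm(series=[0.12,-0.06,-0.01,-0.01,0,-0.02,-1,0.24,-0.12,-0.02,-0.01,0,-0.04,-1,0.36,-0.18,-0.03,-0.02,0,-0.06,-1,0.48,-0.24,-0.04,-0.02,0,-0.08,-1,0.6,-0.3,-0.05,-0.03,0,-0.1,-1,0.72,-0.36,-0.06,-0.03,0,-0.12,-1,0.84,-0.42,-0.06,-0.04,0,-0.14,-1,0.96,-0.5,-0.06,-0.05,0,-0.16,-1])

```text
time: 5.3
tool_pos: [323.7, -64.7, 261.4]
tcp_rot: [0.018, 0.878, 0.478, 0.008]
contact_force: [0.6, -0.7, 0.3]
gripper_width: 1.002
grasp_force: 0.0
```

>>> jog_arm(series=[0.12,-0.05,-0.01,-0.01,0,-0.02,-1,0.24,-0.1,-0.02,-0.01,0,-0.04,-1,0.36,-0.15,-0.03,-0.02,0,-0.06,-1,0.48,-0.2,-0.04,-0.02,0,-0.08,-1,0.6,-0.25,-0.05,-0.03,0,-0.1,-1,0.72,-0.3,-0.06,-0.03,0,-0.12,-1,0.84,-0.35,-0.06,-0.04,0,-0.14,-1,0.96,-0.4,-0.06,-0.05,0,-0.16,-1])

```text
time: 6.1
tool_pos: [342.0, 37.7, 265.6]
tcp_rot: [0.036, 0.846, 0.532, 0.017]
contact_force: [0.4, 0.3, -0.1]
gripper_width: 1.004
grasp_force: 0.0
```

>>> jog_arm(series=[0.12,-0.03,-0.01,-0.01,0,-0.02,-1,0.24,-0.06,-0.02,-0.01,0,-0.04,-1,0.36,-0.09,-0.03,-0.02,0,-0.06,-1,0.48,-0.12,-0.04,-0.02,0,-0.08,-1,0.6,-0.15,-0.05,-0.03,0,-0.1,-1,0.72,-0.18,-0.06,-0.03,0,-0.12,-1,0.84,-0.2,-0.06,-0.04,0,-0.14,-1,0.96,-0.2,-0.06,-0.05,0,-0.16,-1])

```text
time: 6.9
tool_pos: [365.4, 133.1, 269.0]
tcp_rot: [0.053, 0.81, 0.583, 0.025]
contact_force: [1.0, -0.1, -0.5]
gripper_width: 0.999
grasp_force: 0.0
```

>>> jog_arm(series=[0.12,-0.01,0,0,0,-0.01,-1,0.24,-0.02,0,0,0,-0.02,-1,0.36,-0.03,0,0,0,-0.03,-1,0.48,-0.04,0,0,0,-0.04,-1,0.6,-0.05,0,0,0,-0.05,-1,0.7,-0.06,0,0,0,-0.06,-1,0.8,-0.08,0,0,0,-0.07,-1,0.85,-0.1,0,0,0,-0.08,-1])

```text
time: 7.7
tool_pos: [383.6, 217.1, 265.8]
tcp_rot: [0.054, 0.791, 0.608, 0.023]
contact_force: [1.1, -0.2, -0.6]
gripper_width: 1.0
grasp_force: 0.0
```

```bash
python3 - <<'E'
from h import *
for a in ([.96,-.5,-.06,-.05,0,-.16],[.96,-.4,-.06,-.05,0,-.16],[.96,-.2,-.06,-.05,0,-.16],[.85,-.1,0,0,0,-.08]): apply(a)
st=show()
pic,d=vision.grab_frame("wrist"); cv2.imwrite("pics/w1.png",pic[...,::-1]); P=campose("wrist",st)
np.savez("w1.npz",pic=pic,d=d,Rm=P[0],o=P[1])
for t in ("bin_grip","bin_foot","tongue","tongue_tip"): print(t,[(round(x["p"],2),w("wrist",x["location"],P).round(0)) for x in finder.tip_of("wrist",t)[:3]])
p=cloud("wrist",d,P=P); c=pic.astype(int)
m=(c.max(2)-c.min(2)<30)&np.isfinite(p[...,0])&(p[...,2]>8)&(p[...,2]<112)&(abs(p[...,0]-483)<80)&(abs(p[...,1]-266)<75)
q=p[m]; print(len(q))
for lo,h in((5,20),(60,80),(80,90),(88,112),(20,112)):
    z=q[(q[:,2]>lo)&(q[:,2]<h)]
    if len(z)>5: print(lo,h,len(z),cv2.minAreaRect(z[:,:2].astype(np.float32)))
E
```

```text
t 7.7 pos [383.606 217.056 265.813] cmd [383.453 216.098 266.007] rot err deg [ 0.   -0.   -0.07] F [ 1.105 -0.197 -0.607] M [ 0.026  0.061 -0.004] w 1.0 g 0.0 q [ 0.563  0.055  1.821 -0.11   1.212  0.859]
bin_grip [(0.94, array([278., 272.,  71.])), (0.79, array([432., 280.,  68.])), (0.75, array([336., 418.,  68.]))]
bin_foot [(0.67, array([534., 251.,  -3.])), (0.58, array([241., 182.,   2.])), (0.56, array([234., 448.,  -3.]))]
tongue [(0.74, array([231., 446.,  84.])), (0.63, array([236., 175.,  82.])), (0.62, array([537., 252.,  82.]))]
tongue_tip [(0.8, array([539., 247., 101.])), (0.74, array([234., 170., 105.]))]
7454
5 20 591 ((492.1302490234375, 264.00201416015625), (79.23011779785156, 81.20751953125), 75.39266204833984)
60 80 1854 ((481.91668701171875, 266.7524719238281), (83.23763275146484, 102.4977798461914), 75.18226623535156)
80 90 2148 ((481.6518249511719, 267.11968994140625), (82.27408599853516, 126.32449340820312), 75.14495849609375)
88 112 1251 ((483.14544677734375, 266.65240478515625), (82.00189208984375, 129.4515838623047), 75.14495849609375)
20 112 6863 ((483.09619140625, 266.4667053222656), (83.24461364746094, 129.4515838623047), 75.14497375488281)
```

View pics/w1.png

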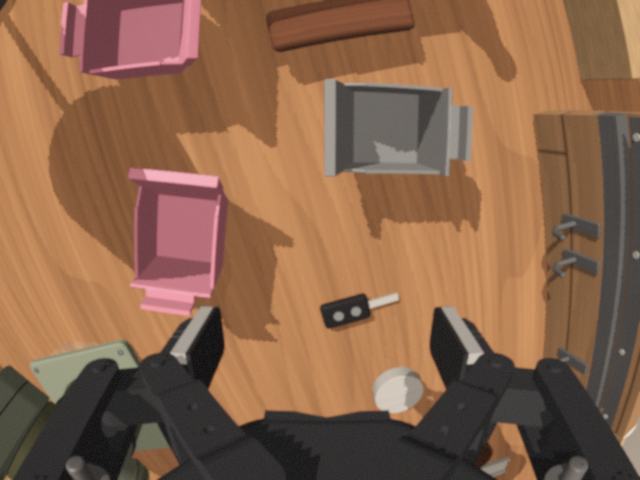

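```bash
python3 - <<'E'
from h import *
yaw=np.radians(-14.85); X=np.array([np.cos(yaw),np.sin(yaw),0])
c=np.array([483.1,266.6,0]); rear=c+X*(129.3/2-12.5); G=rear-106.2*X+np.array([0,0,70.3]); print("rear",rear,"G",G)
A=frame(yaw,np.radians(22)); z=A[:,2]
plan(G-81*z,A)
plan(G+18.7*z,A,nmin=2)
E
```

```text
rear [533.508 253.235   0.   ] G [430.855 280.452  70.3  ]
call [0.389, -0.073, 0.587, -0.172, 0.019, 0.002] eighth [0.0486, -0.0091, 0.0734, -0.0215, 0.0024, 0.0002]
call [0.38, -0.153, 0.578, -0.172, 0.018, 0.003] eighth [0.0475, -0.0191, 0.0722, -0.0215, 0.0022, 0.0004]
call [0.0, 0.0, 0.499, -0.0, 0.0, -0.0] eighth [0.0, 0.0, 0.0624, -0.0, 0.0, -0.0]
call [0.0, 0.0, 0.498, -0.0, 0.0, -0.0] eighth [0.0, 0.0, 0.0622, -0.0, 0.0, -0.0]
```

The wrist picture shows the grey bin at (395,130), with its lip on the left at (333,128) and its tongue on the right at (460,133). The pink look-alikes are at (180,240) and (140,30). The choice is confirmed.

>>> jog_arm(series=[0.05,-0.01,0.07,-0.02,0,0,-0.2,0.1,-0.02,0.15,-0.04,0,0,-0.2,0.15,-0.03,0.22,-0.06,0.01,0,-0.2,0.2,-0.04,0.3,-0.09,0.01,0,-0.2,0.25,-0.05,0.37,-0.11,0.01,0,-0.2,0.3,-0.06,0.45,-0.13,0.01,0,-0.2,0.35,-0.07,0.52,-0.15,0.02,0,-0.2,0.389,-0.073,0.587,-0.172,0.019,0.002,-0.2])

```text
time: 8.75
tool_pos: [392.3, 252.5, 204.8]
tcp_rot: [0.103, 0.786, 0.605, 0.07]
contact_force: [-0.0, -0.3, -0.3]
gripper_width: 0.6
grasp_force: 0.0
```

>>> jog_arm(series=[0.05,-0.02,0.07,-0.02,0,0,-0.2,0.1,-0.04,0.15,-0.04,0,0,-0.2,0.15,-0.06,0.22,-0.06,0.01,0,-0.2,0.2,-0.08,0.3,-0.09,0.01,0,-0.2,0.25,-0.1,0.37,-0.11,0.01,0,-0.2,0.3,-0.12,0.45,-0.13,0.01,0,-0.2,0.35,-0.14,0.52,-0.15,0.02,0,-0.2,0.38,-0.153,0.578,-0.172,0.018,0.003,-0.2])

```text
time: 9.55
tool_pos: [401.2, 288.6, 144.5]
tcp_rot: [0.151, 0.778, 0.599, 0.116]
contact_force: [-0.1, 0.1, 0.1]
gripper_width: 0.603
grasp_force: 0.0
```

```bash
python3 - <<'E'
from h import *
st=show()
pic,d=vision.grab_frame("wrist"); P=campose("wrist",st); cv2.imwrite("pics/w2.png",pic[...,::-1])
p=cloud("wrist",d,P=P); c=pic.astype(int)
m=(c.max(2)-c.min(2)<30)&np.isfinite(p[...,0])&(p[...,2]>8)&(p[...,2]<112)&(abs(p[...,0]-483)<80)&(abs(p[...,1]-266)<75)
q=p[m]; yaw=np.radians(-14.85); X=np.array([np.cos(yaw),np.sin(yaw),0]);Y=np.array([-X[1],X[0],0])
c0=np.array([533.5,253.2,0]); s=np.c_[(q-c0)@X,(q-c0)@Y,q[:,2]]
print(len(s),np.percentile(s,[.5,2,50,98,99.5],axis=0))
for t in ("bin_grip","tongue"): print(t,[(round(x["p"],2),w("wrist",x["location"],P).round(0)) for x in finder.tip_of("wrist",t)[:2]])
k=(s[:,2]>86)&(s[:,0]<-90); print("lip top",k.sum(),s[k].min(0),s[k].max(0))
E
```

```text
t 9.55 pos [401.224 288.638 144.452] cmd [437.594 278.625  52.978] rot err deg [-0.03  0.01 -0.03] F [-0.071  0.074  0.088] M [-0.012  0.145  0.069] w 0.603 g 0.0 q [ 0.813  0.202  2.045 -0.494  0.767  1.409]
14577 [[-117.051  -40.624    8.853]
 [-116.177  -39.553   11.292]
 [  -4.38    -3.487   64.379]
 [   8.856   42.412  100.717]
 [  10.787   42.557  101.892]]
bin_grip [(0.95, array([280., 276.,  72.])), (0.82, array([430., 280.,  66.]))]
tongue [(0.79, array([538., 254.,  81.]))]
lip top 2101 [-117.853  -40.8     86.048] [-107.426   42.577   91.752]
```

>>> jog_arm(series=[0,0,0.12,0,0,0,-0.2,0,0,0.25,0,0,0,-0.2,0,0,0.38,0,0,0,-0.2,0,0,0.5,0,0,0,-0.2,0,0,0.62,0,0,0,-0.2,0,0,0.75,0,0,0,-0.2,0,0,0.88,0,0,0,-0.2,0,0,0.997,0,0,0,-0.2])

```text
time: 10.5
tool_pos: [437.9, 278.5, 51.8]
tcp_rot: [0.151, 0.778, 0.599, 0.116]
contact_force: [0.3, -0.4, 0.6]
gripper_width: 0.6
grasp_force: 0.0
```

>>> jog_arm(series=[0,0,0,0,0,0,0.2,0,0,0,0,0,0,0.5,0,0,0,0,0,0,1,0,0,0,0,0,0,1,0,0,0,0,0,0,1,0,0,0,0,0,0,1,0,0,0,0,0,0,1,0,0,0,0,0,0,1], newtons=60)

```text
time: 11.3
tool_pos: [437.7, 279.0, 53.4]
tcp_rot: [0.151, 0.778, 0.599, 0.117]
contact_force: [-2.8, 0.7, 5.2]
gripper_width: 0.115
grasp_force: 59.6
```

```bash
cat >> h.py <<'E'
B=np.load("board.npz"); GAP=np.array([714.13,-22.36,125.]); SILL=4.0
PN=np.c_[B["n"],B["y"],B["z"]]           # panel axes as columns
def binpose(tx,tz,th,ty=0.,sill=None):
    """tool pose for tongue at (tx,ty,tz) in panel axes (z from sill), front raised th deg"""
    s=SILL if sill is None else sill
    Rb=PN@R.from_euler("y",th,degrees=True).as_matrix()   # bin axes in world
    T=GAP+PN@np.array([tx,ty,tz+s])
    G=T+Rb@np.array([-106.2,0,-9.7])
    a=np.radians(22); Rt=Rb@np.c_[[0,1,0],[np.cos(a),0,np.sin(a)],[np.sin(a),0,-np.cos(a)]]
    return G+18.7*Rt[:,2],Rt
E
python3 - <<'E'
from h import *
st=show()
p,A=binpose(-80,0,45); print(A, p, np.linalg.det(A)); 
Rb=PN@R.from_euler("y",45,degrees=True).as_matrix(); print("bin x",Rb[:,0],"z",Rb[:,2])
c,Rm=loadcmd()
up=c+np.array([0,0,95.]); 
a=plan(up,Rm,save=False)
plan(p+[-20,0,15],A,cmd=(a[0],a[1]),save=False)
E
```

```text
t 11.3 pos [437.747 278.966  53.446] cmd [437.594 278.625  52.978] rot err deg [-0.04  0.06  0.  ] F [-2.771  0.695  5.193] M [-0.027  0.23   0.041] w 0.115 g 59.6 q [ 0.739  0.364  2.117 -0.657  0.541  1.548]
[[-0.017  0.837 -0.547]
 [ 1.     0.014 -0.009]
 [ 0.    -0.547 -0.837]] [557.26  -25.035 209.031] 1.0000000000000002
bin x [ 0.571  0.01  -0.821] z [0.821 0.014 0.571]
call [0.0, 0.356, -0.881, 0.0, 0.0, 0.0] eighth [0.0, 0.0445, -0.1101, 0.0, 0.0, 0.0]
call [-0.893, 0.633, -0.018, 0.406, -0.012, -0.121] eighth [-0.1116, 0.0791, -0.0022, 0.0508, -0.0015, -0.0151]
call [-0.949, 0.511, -0.193, 0.406, -0.012, -0.122] eighth [-0.1186, 0.0639, -0.0241, 0.0508, -0.0015, -0.0152]
call [-0.993, 0.335, -0.32, 0.405, -0.012, -0.121] eighth [-0.1241, 0.0419, -0.04, 0.0506, -0.0015, -0.0151]
```

>>> jog_arm(series=[0,0.02,-0.05,0,0,0,1,0,0.06,-0.15,0,0,0,1,0,0.12,-0.29,0,0,0,1,0,0.18,-0.44,0,0,0,1,0,0.24,-0.59,0,0,0,1,0,0.3,-0.73,0,0,0,1,0,0.34,-0.83,0,0,0,1,0,0.356,-0.881,0,0,0,1])

```text
time: 12.1
tool_pos: [437.6, 278.6, 148.7]
tcp_rot: [0.151, 0.778, 0.598, 0.117]
contact_force: [-0.4, 1.0, -1.4]
gripper_width: 0.109
grasp_force: 58.8
```

>>> jog_arm(series=[-0.06,0.04,0,0.02,0,-0.01,1,-0.17,0.12,0,0.07,0,-0.02,1,-0.28,0.2,0,0.12,0,-0.04,1,-0.4,0.28,-0.01,0.18,0,-0.05,1,-0.53,0.37,-0.01,0.24,0,-0.07,1,-0.66,0.46,-0.01,0.3,-0.01,-0.09,1,-0.78,0.55,-0.02,0.35,-0.01,-0.1,1,-0.893,0.633,-0.018,0.406,-0.012,-0.121,1])

```text
time: 12.9
tool_pos: [470.4, 176.5, 172.9]
tcp_rot: [0.033, 0.763, 0.645, 0.008]
contact_force: [0.8, -0.0, -1.3]
gripper_width: 0.106
grasp_force: 58.7
```

>>> jog_arm(series=[-0.12,0.06,-0.02,0.05,0,-0.02,1,-0.24,0.13,-0.05,0.1,0,-0.03,1,-0.36,0.19,-0.07,0.15,0,-0.05,1,-0.47,0.26,-0.1,0.2,-0.01,-0.06,1,-0.59,0.32,-0.12,0.25,-0.01,-0.08,1,-0.71,0.38,-0.14,0.3,-0.01,-0.09,1,-0.83,0.45,-0.17,0.36,-0.01,-0.11,1,-0.949,0.511,-0.193,0.406,-0.012,-0.122,1])

```text
time: 13.7
tool_pos: [504.1, 75.5, 198.1]
tcp_rot: [-0.085, 0.727, 0.674, -0.1]
contact_force: [0.2, 0.2, -1.9]
gripper_width: 0.112
grasp_force: 58.7
```

>>> jog_arm(series=[-0.12,0.04,-0.04,0.05,0,-0.02,1,-0.25,0.08,-0.08,0.1,0,-0.03,1,-0.37,0.13,-0.12,0.15,0,-0.05,1,-0.5,0.17,-0.16,0.2,-0.01,-0.06,1,-0.62,0.21,-0.2,0.25,-0.01,-0.08,1,-0.78,0.26,-0.25,0.32,-0.01,-0.1,1,-0.9,0.3,-0.29,0.37,-0.01,-0.11,1,-0.993,0.335,-0.32,0.405,-0.012,-0.121,1])

```text
time: 14.5
tool_pos: [537.7, -26.0, 222.9]
tcp_rot: [-0.201, 0.672, 0.683, -0.204]
contact_force: [-1.0, 0.6, -1.3]
gripper_width: 0.11
grasp_force: 58.8
```

```bash
python3 - <<'E'
from h import *
for a in ([0,.356,-.881,0,0,0],[-0.893,0.633,-0.018,0.406,-0.012,-0.121],[-0.949,0.511,-0.193,0.406,-0.012,-0.122],[-0.993,0.335,-0.32,0.405,-0.012,-0.121]): apply(a)
st=show()
for n in ("wrist","top","scene"):
    pic,d=vision.grab_frame(n); P=campose(n,st); cv2.imwrite(f"pics/{n}3.png",pic[...,::-1]); np.savez(f"{n}3.npz",pic=pic,d=d,Rm=P[0],o=P[1])
    for t in ("tongue","tongue_tip","bin_grip","bin_foot"):
        print(n,t,[(round(x["p"],2),(PN.T@(w(n,x["location"],P)-GAP)).round(0)) for x in finder.tip_of(n,t)[:5] if x["p"]>.3 and w(n,x["location"],P)[0]>480])
A=rot(st["tcp_rot"]).as_matrix(); 
a=np.radians(22); Rb=A@np.c_[[0,1,0],[np.cos(a),0,np.sin(a)],[np.sin(a),0,-np.cos(a)]].T
G=st["tool_pos"]-18.7*A[:,2]; T=G-Rb@np.array([-106.2,0,-9.7])
for nm,v in(("T",[0,0,0]),("tip",[10,0,22]),("grip",[-106.2,0,-9.7]),("foot",[0,0,-80])): print("model",nm,PN.T@(T+Rb@np.array(v,float)-GAP))
E
```

```text
t 14.5 pos [537.728 -26.022 222.87 ] cmd [537.292 -25.083 224.029] rot err deg [ 0.13 -0.    0.01] F [-0.963  0.584 -1.283] M [-0.048 -0.442  0.037] w 0.11 g 58.8 q [-0.048  0.575  1.297 -0.038  1.849 -0.065]
wrist tongue [(0.96, array([-101.,   -1.,   13.]))]
wrist tongue_tip [(0.59, array([-82.,  -3.,  20.]))]
wrist bin_grip [(0.6, array([-188.,   -1.,   78.]))]
wrist bin_foot [(0.91, array([-160.,   -2.,  -42.]))]
top tongue []
top tongue_tip []
top bin_grip []
top bin_foot []
scene tongue [(0.78, array([-104.,    1.,   15.]))]
scene tongue_tip [(0.94, array([-82.,  -1.,  23.]))]
scene bin_grip [(0.65, array([-188.,    2.,   83.])), (0.6, array([-161.,   -1.,  -44.]))]
scene bin_foot [(0.69, array([-159.,   -2.,  -44.]))]
model T [-101.785   -0.686   13.992]
model tip [-79.14   -0.687  22.432]
model grip [-183.6     -0.649   82.394]
model foot [-158.468   -0.692  -42.462]
```

```bash
python3 - <<'E'
from h import *
f=np.load("wrist3.npz"); p=cloud("wrist",f["d"],P=(f["Rm"],f["o"],vision.camera_params("wrist")["K"]))
s=(p-GAP)@PN
for y0 in (-90,60,30):
  for zz in np.arange(-20,60,3):
    k=(abs(s[...,2]-zz)<1.5)&(abs(s[...,1]-y0)<30)&(abs(s[...,0])<35)
    if k.sum()>5: print(y0,zz,k.sum(),np.percentile(s[k][:,0],[5,50,95]).round(1),np.median(f["pic"][k],0))
E
```

```text
-90 -20 161 [-2.4  0.6  1.6] [135. 101.  72.]
-90 -17 161 [-0.   0.8  1.7] [112.  90.  74.]
-90 -14 140 [0.2 1.  1.8] [78. 73. 70.]
-90 -11 134 [0.2 0.9 1.8] [75. 71. 69.]
-90 -8 140 [0.3 1.  1.8] [75.  71.  68.5]
-90 -5 116 [0.  0.9 1.6] [76. 72. 69.]
-90 -2 127 [0.1 0.9 1.6] [75. 71. 68.]
-90 1 126 [-0.1  0.8  1.7] [74. 71. 68.]
-90 4 126 [ 0.1  1.  10.1] [77. 73. 70.]
-90 7 485 [ 0.5  4.9 12. ] [115. 109. 104.]
-90 22 30 [0.6 1.4 2.1] [77.  72.5 70. ]
-90 25 90 [0.  0.8 1.9] [75. 71. 68.]
-90 28 91 [-0.1  0.9  1.9] [75. 71. 68.]
-90 31 76 [-0.1  0.8  1.6] [75. 71. 68.]
-90 34 60 [0.1 0.9 1.8] [74.  70.5 68. ]
-90 37 42 [-0.3  0.6  1.6] [73. 69. 67.]
-90 40 34 [-0.4  0.6  1.9] [74.  70.  67.5]
-90 43 17 [-0.4  0.3  1.7] [75. 70. 68.]
```

View pics/wrist3.png

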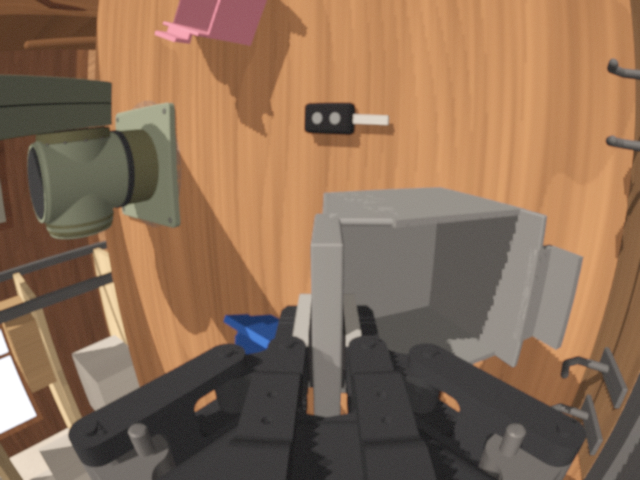

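The wrist view shows the bin held level, with its tongue at about (560,300) facing the board and the hooks at (620,70), (625,143) and below. The depth profile puts the sill about 6 mm above the panel origin, to be confirmed by touch.

```bash
sed -i 's/^B=np.load/B=np.load/; s/GAP=np.array(\[714.13,-22.36,125.\]); SILL=4.0/GAP=np.array([714.6,-22.3,125.]); SILL=6.0/' h.py && cat >> h.py <<'E'
a22=np.radians(22); T2B=np.c_[[0,1,0],[np.cos(a22),0,np.sin(a22)],[np.sin(a22),0,-np.cos(a22)]]
def tongue(p,A):
    """tongue in panel axes (z from sill), tilt/yaw/roll deg"""
    Rb=A@T2B.T; T=p-18.7*A[:,2]-Rb@np.array([-106.2,0,-9.7])
    e=R.from_matrix(PN.T@Rb).as_euler("YXZ",degrees=True)
    return PN.T@(T-GAP)-[0,0,SILL], e
def where():
    st=env.get_state(); t,e=tongue(st["tool_pos"],rot(st["tcp_rot"]).as_matrix()); tc,ec=tongue(*loadcmd())
    F=PN.T@st["contact_force"]
    print("t",round(st["time"],2),"tongue",t.round(2),"eul",e.round(2),"| cmd",tc.round(2),ec.round(2),"| F panel",F.round(2),"M",st["moment"].round(2),"g",round(st["grasp_force"],1),"w",round(st["gripper_width"],3))
    return st,t,e,tc,ec
def go(*wps,bias=(0,0,0),save=False):
    """bias: panel offset added to commanded; wps (tx,tz,th)"""
    c=loadcmd()
    for tx,tz,th in wps:
        p,A=binpose(tx,tz,th); c=plan(p+PN@np.array(bias),A,cmd=c,save=False)
    if save: savecmd(*c)
E
python3 - <<'E'
from h import *
where(); go((-42,0,45),(-21,0,45),bias=(-.4,0.9,1.2),save=True)
E
```

```text
t 15.25 tongue [-102.81    0.37    9.27] eul [44.97 -0.02 -0.01] | cmd [-102.75    0.23    9.18] [44.98 -0.01 -0.01] | F panel [ 0.86 -0.66 -1.42] M [-0.01 -0.43  0.05] g 58.8 w 0.11
call [0.007, 0.587, -0.162, 0.0, 0.0, -0.0] eighth [0.0009, 0.0734, -0.0202, 0.0, 0.0, -0.0]
call [-0.0, 0.193, -0.082, 0.0, 0.0, -0.0] eighth [-0.0, 0.0241, -0.0102, 0.0, 0.0, -0.0]
```

>>> jog_arm(series=[0,0.05,-0.02,0,0,0,1,0,0.14,-0.04,0,0,0,1,0,0.23,-0.06,0,0,0,1,0,0.32,-0.08,0,0,0,1,0,0.41,-0.11,0,0,0,1,0,0.49,-0.13,0,0,0,1,0,0.55,-0.15,0,0,0,1,0.007,0.587,-0.162,0,0,0,1])

```text
time: 16.05
tool_pos: [595.8, -23.4, 205.0]
tcp_rot: [-0.2, 0.672, 0.683, -0.204]
contact_force: [-0.0, 0.4, -2.0]
gripper_width: 0.107
grasp_force: 58.8
```

```bash
python3 - <<'E'
from h import *
c=loadcmd(); 
p,A=c; s=np.array([0,.193,-.082]); savecmd(p-A@s*100,A)   # undo 2nd (not yet made)
where(); go((-21,0,45))
n="scene"; pic,d=vision.grab_frame(n)
for t in ("tongue","tongue_tip"): print(t,[(round(x["p"],2),(PN.T@(w(n,x["location"])-GAP)-[0,0,SILL]).round(0)) for x in finder.tip_of(n,t)[:5] if w(n,x["location"])[0]>580])
E
```

```text
t 16.05 tongue [-41.75   0.89   0.77] eul [45.   -0.01 -0.02] | cmd [-42.38   0.93   1.17] [44.98 -0.01 -0.01] | F panel [ 0.32  0.37 -1.96] M [ 0.01 -0.38  0.02] g 58.8 w 0.107
call [-0.009, 0.201, -0.073, 0.0, 0.0, -0.0] eighth [-0.0011, 0.0251, -0.0091, 0.0, 0.0, -0.0]
tongue [(0.72, array([-44.,  -3.,   1.]))]
tongue_tip [(0.62, array([-21.,  -3.,   7.]))]
```

>>> jog_arm(series=[0,0.05,-0.02,0,0,0,1,0,0.09,-0.03,0,0,0,1,0,0.13,-0.05,0,0,0,1,0,0.15,-0.055,0,0,0,1,0,0.17,-0.06,0,0,0,1,0,0.18,-0.065,0,0,0,1,0,0.19,-0.07,0,0,0,1,0,0.2,-0.073,0,0,0,1])

```text
time: 17.0
tool_pos: [616.0, -23.0, 200.7]
tcp_rot: [-0.2, 0.672, 0.683, -0.203]
contact_force: [-0.5, -0.8, -3.0]
gripper_width: 0.106
grasp_force: 58.8
```

```bash
python3 - <<'E'
from h import *
apply([0,.2,-.073,0,0,0]); where(); go((-19.6,0,45),(-19.6,-1,45),(-19.6,-2,45))
E
```

```text
t 17.0 tongue [-21.09   0.93   0.13] eul [44.98 -0.01 -0.01] | cmd [-21.12   0.93   0.08] [44.98 -0.01 -0.01] | F panel [ 0.03 -0.83 -3.01] M [ 0.07 -0.42  0.  ] g 58.8 w 0.106
call [-0.009, 0.014, -0.005, 0.0, 0.0, -0.0] eighth [-0.0011, 0.0018, -0.0006, 0.0, 0.0, -0.0]
call [-0.0, 0.004, 0.009, 0.0, 0.0, -0.0] eighth [-0.0, 0.0005, 0.0011, 0.0, 0.0, -0.0]
call [-0.0, 0.004, 0.009, 0.0, 0.0, -0.0] eighth [-0.0, 0.0005, 0.0011, 0.0, 0.0, -0.0]
```

>>> jog_arm(series=[0,0.005,-0.002,0,0,0,1,0,0.01,-0.004,0,0,0,1,0,0.014,-0.005,0,0,0,1,0,0.015,-0.002,0,0,0,1,0,0.016,0,0,0,0,1,0,0.018,0.004,0,0,0,1,0,0.018,0.004,0,0,0,1,0,0.018,0.004,0,0,0,1])

```text
time: 17.8
tool_pos: [617.3, -23.0, 199.3]
tcp_rot: [-0.2, 0.672, 0.683, -0.204]
contact_force: [0.0, -0.2, -1.8]
gripper_width: 0.105
grasp_force: 58.8
```

>>> jog_arm(series=[0,0.001,0.001,0,0,0,1,0,0.001,0.002,0,0,0,1,0,0.002,0.003,0,0,0,1,0,0.002,0.004,0,0,0,1,0,0.003,0.006,0,0,0,1,0,0.003,0.007,0,0,0,1,0,0.003,0.007,0,0,0,1,0,0.003,0.007,0,0,0,1])

```text
time: 18.6
tool_pos: [617.1, -23.0, 198.8]
tcp_rot: [-0.2, 0.672, 0.683, -0.203]
contact_force: [-0.5, -0.2, 0.0]
gripper_width: 0.109
grasp_force: 59.0
```

```bash
python3 - <<'E'
from h import *
apply([0,.018,.004,0,0,0]);apply([0,.003,.007,0,0,0]); where()
E
```

```text
t 18.6 tongue [-19.68   0.93  -1.53] eul [44.97 -0.01 -0.01] | cmd [-19.62   0.92  -1.75] [44.98 -0.01 -0.01] | F panel [-0.53 -0.23 -0.07] M [ 0.01 -0.33 -0.03] g 59.0 w 0.109
```

>>> jog_arm(series=[0,0.001,0.001,0,0,0,1,0,0.001,0.002,0,0,0,1,0,0.002,0.003,0,0,0,1,0,0.002,0.004,0,0,0,1,0,0.002,0.005,0,0,0,1,0,0.002,0.005,0,0,0,1,0,0.002,0.005,0,0,0,1,0,0.002,0.005,0,0,0,1])

```text
time: 19.4
tool_pos: [617.0, -23.0, 198.5]
tcp_rot: [-0.2, 0.672, 0.683, -0.203]
contact_force: [-1.7, -0.1, 5.5]
gripper_width: 0.107
grasp_force: 59.3
```

```bash
python3 - <<'E'
from h import *
apply([0,.002,.005,0,0,0]); where()
E
```

```text
t 19.4 tongue [-19.77   0.92  -1.87] eul [44.97 -0.01 -0.01] | cmd [-19.63   0.92  -2.29] [44.98 -0.01 -0.01] | F panel [-2.65 -0.11  5.12] M [-0.03 -0.17  0.01] g 59.3 w 0.107
```

```bash
python3 - <<'E'
from path import clr
import numpy as np
W=[(-19.8,-.1,45),(-17,2.7,45),(-10,9.7,45),(-6.5,11.5,43),(-5.5,10.5,38),(-4,9.3,31),(-2.5,8,23),(-1.5,7,15),(-1.5,6,8),(-1.3,5,3),(-1,4.5,0),(-.5,1.5,0),(-.2,.3,0)]
for a,b in zip(W[:-1],W[1:]):
    print(a,b,[round(clr(np.array(a[:2])+(np.array(b[:2])-a[:2])*f,a[2]+(b[2]-a[2])*f),2) for f in np.linspace(0,1,6)])
# gripper home clearance for pivot lag
E
```

```text
(-19.8, -0.1, 45) (-17, 2.7, 45) [np.float64(1.45), np.float64(1.43), np.float64(1.45), np.float64(1.43), np.float64(1.44), np.float64(1.44)]
(-17, 2.7, 45) (-10, 9.7, 45) [np.float64(1.44), np.float64(1.43), np.float64(1.35), np.float64(1.35), np.float64(1.36), np.float64(1.37)]
(-10, 9.7, 45) (-6.5, 11.5, 43) [np.float64(1.37), np.float64(1.34), np.float64(1.66), np.float64(1.8), np.float64(1.99), np.float64(2.16)]
(-6.5, 11.5, 43) (-5.5, 10.5, 38) [np.float64(2.16), np.float64(2.25), np.float64(2.35), np.float64(2.44), np.float64(2.53), np.float64(2.62)]
(-5.5, 10.5, 38) (-4, 9.3, 31) [np.float64(2.62), np.float64(2.71), np.float64(2.72), np.float64(2.73), np.float64(2.76), np.float64(2.81)]
(-4, 9.3, 31) (-2.5, 8, 23) [np.float64(2.81), np.float64(2.88), np.float64(2.95), np.float64(3.0), np.float64(3.06), np.float64(3.12)]
(-2.5, 8, 23) (-1.5, 7, 15) [np.float64(3.12), np.float64(3.24), np.float64(3.37), np.float64(3.5), np.float64(3.6), np.float64(3.26)]
(-1.5, 7, 15) (-1.5, 6, 8) [np.float64(3.26), np.float64(3.06), np.float64(2.86), np.float64(2.67), np.float64(2.5), np.float64(2.33)]
(-1.5, 6, 8) (-1.3, 5, 3) [np.float64(2.33), np.float64(2.16), np.float64(2.0), np.float64(1.86), np.float64(1.7), np.float64(1.56)]
(-1.3, 5, 3) (-1, 4.5, 0) [np.float64(1.56), np.float64(1.45), np.float64(1.34), np.float64(1.23), np.float64(1.11), np.float64(1.0)]
(-1, 4.5, 0) (-0.5, 1.5, 0) [np.float64(1.0), np.float64(0.9), np.float64(0.8), np.float64(0.7), np.float64(0.6), np.float64(0.5)]
(-0.5, 1.5, 0) (-0.2, 0.3, 0) [np.float64(0.5), np.float64(0.44), np.float64(0.38), np.float64(0.32), np.float64(0.26), np.float64(0.2)]
```

```bash
python3 - <<'E'
from h import *
go((-19.8,-.1,45),(-17,2.7,45),(-10,9.7,45),(-6.5,11.5,43))
E
```

```text
call [-0.009, -0.01, -0.02, 0.0, 0.0, -0.0] eighth [-0.0011, -0.0012, -0.0025, 0.0, 0.0, -0.0]
call [-0.0, 0.015, -0.036, 0.0, 0.0, -0.0] eighth [-0.0, 0.0019, -0.0045, 0.0, 0.0, -0.0]
call [-0.0, 0.037, -0.092, 0.0, 0.0, -0.0] eighth [-0.0, 0.0046, -0.0115, 0.0, 0.0, -0.0]
call [-0.0, 0.021, 0.005, -0.044, 0.0, -0.0] eighth [-0.0, 0.0026, 0.0006, -0.0055, 0.0, -0.0]
```

Next: back off the sill, go up along the tongue, and check for contact.

>>> jog_arm(series=[0,-0.005,-0.01,0,0,0,1,-0.009,-0.01,-0.02,0,0,0,1,-0.009,-0.008,-0.026,0,0,0,1,-0.009,-0.005,-0.032,0,0,0,1,-0.009,-0.002,-0.039,0,0,0,1,-0.009,0.001,-0.046,0,0,0,1,-0.009,0.005,-0.056,0,0,0,1,-0.009,0.005,-0.056,0,0,0,1])

```text
time: 20.2
tool_pos: [620.7, -23.8, 202.5]
tcp_rot: [-0.2, 0.672, 0.684, -0.203]
contact_force: [-0.3, -0.6, -2.1]
gripper_width: 0.11
grasp_force: 58.8
```

```bash
python3 - <<'E'
from h import *
apply([-.009,.005,-.056,0,0,0]); where(); go((-10,9.7,45),(-6.5,11.5,43))
E
```

```text
t 20.2 tongue [-16.81   0.07   2.74] eul [44.96 -0.02 -0.01] | cmd [-16.98   0.03   2.67] [44.98 -0.01 -0.01] | F panel [ 0.05 -0.58 -2.17] M [-0.03 -0.39  0.01] g 58.8 w 0.11
call [-0.0, 0.037, -0.092, 0.0, 0.0, -0.0] eighth [-0.0, 0.0046, -0.0115, 0.0, 0.0, -0.0]
call [-0.0, 0.021, 0.005, -0.044, 0.0, -0.0] eighth [-0.0, 0.0026, 0.0006, -0.0055, 0.0, -0.0]
```

>>> jog_arm(series=[0,0.003,-0.006,0,0,0,1,0,0.005,-0.013,0,0,0,1,0,0.008,-0.019,0,0,0,1,0,0.01,-0.026,0,0,0,1,0,0.013,-0.033,0,0,0,1,0,0.016,-0.04,0,0,0,1,0,0.018,-0.046,0,0,0,1,0,0.018,-0.046,0,0,0,1])

```text
time: 21.0
tool_pos: [624.6, -23.8, 205.4]
tcp_rot: [-0.2, 0.672, 0.683, -0.203]
contact_force: [-0.6, 0.0, -0.9]
gripper_width: 0.113
grasp_force: 58.8
```

```bash
python3 - <<'E'
from h import *
apply([0,.018,-.046,0,0,0]); where(); go((-10,9.7,45),(-6.5,11.5,43),(-4,9.3,31))
E
```

```text
t 21.0 tongue [-13.45   0.03   6.26] eul [44.97 -0.01 -0.01] | cmd [-13.53   0.03   6.2 ] [44.98 -0.01 -0.01] | F panel [-0.47  0.02 -0.98] M [ 0.01 -0.37 -0.03] g 58.8 w 0.113
call [-0.0, 0.019, -0.046, 0.0, 0.0, -0.0] eighth [-0.0, 0.0024, -0.0058, 0.0, 0.0, -0.0]
call [-0.0, 0.021, 0.005, -0.044, 0.0, -0.0] eighth [-0.0, 0.0026, 0.0006, -0.0055, 0.0, -0.0]
call [-0.0, 0.029, 0.227, -0.267, 0.0, -0.0] eighth [-0.0, 0.0036, 0.0284, -0.0334, 0.0, -0.0]
```

>>> jog_arm(series=[0,0.003,-0.006,0,0,0,1,0,0.005,-0.013,0,0,0,1,0,0.008,-0.019,0,0,0,1,0,0.01,-0.026,0,0,0,1,0,0.013,-0.033,0,0,0,1,0,0.016,-0.04,0,0,0,1,0,0.019,-0.046,0,0,0,1,0,0.019,-0.046,0,0,0,1])

```text
time: 21.8
tool_pos: [628.7, -23.7, 208.2]
tcp_rot: [-0.2, 0.672, 0.683, -0.203]
contact_force: [0.5, 0.1, -1.1]
gripper_width: 0.108
grasp_force: 58.8
```

>>> jog_arm(series=[0,0.003,0,-0.006,0,0,1,0,0.006,0.001,-0.012,0,0,1,0,0.009,0.002,-0.019,0,0,1,0,0.012,0.003,-0.025,0,0,1,0,0.015,0.004,-0.032,0,0,1,0,0.018,0.004,-0.038,0,0,1,0,0.021,0.005,-0.044,0,0,1,0,0.021,0.005,-0.044,0,0,1])

```text
time: 22.6
tool_pos: [630.1, -23.7, 206.7]
tcp_rot: [-0.188, 0.675, 0.687, -0.192]
contact_force: [-0.4, 0.1, -2.3]
gripper_width: 0.112
grasp_force: 58.8
```

```bash
python3 - <<'E'
from h import *
apply([0,.019,-.046,0,0,0]);apply([0,.021,.005,-.044,0,0]); where(); go((-5.5,10.5,38),(-4,9.3,31),(-2.5,8,23),(-1.5,7,15))
E
```

```text
t 22.6 tongue [-6.59  0.03 11.63] eul [42.98 -0.01 -0.01] | cmd [-6.54  0.03 11.53] [43.   -0.01 -0.01] | F panel [ 0.06  0.15 -2.36] M [ 0.06 -0.4  -0.01] g 58.8 w 0.112
call [-0.0, 0.007, 0.095, -0.111, 0.0, -0.0] eighth [-0.0, 0.0009, 0.0119, -0.0139, 0.0, -0.0]
call [-0.0, 0.01, 0.133, -0.156, 0.0, -0.0] eighth [-0.0, 0.0012, 0.0166, -0.0195, 0.0, -0.0]
call [-0.0, 0.01, 0.154, -0.178, 0.0, -0.0] eighth [-0.0, 0.0012, 0.0192, -0.0222, 0.0, -0.0]
call [-0.0, 0.003, 0.153, -0.177, 0.0, -0.0] eighth [-0.0, 0.0004, 0.0191, -0.0221, 0.0, -0.0]
```

>>> jog_arm(series=[0,0.001,0.012,-0.014,0,0,1,0,0.002,0.024,-0.028,0,0,1,0,0.003,0.036,-0.042,0,0,1,0,0.004,0.048,-0.056,0,0,1,0,0.005,0.06,-0.07,0,0,1,0,0.006,0.072,-0.084,0,0,1,0,0.006,0.084,-0.098,0,0,1,0,0.007,0.095,-0.111,0,0,1])

```text
time: 23.4
tool_pos: [625.7, -23.7, 198.1]
tcp_rot: [-0.158, 0.683, 0.695, -0.161]
contact_force: [0.1, 0.3, -1.4]
gripper_width: 0.108
grasp_force: 58.8
```

>>> jog_arm(series=[0,0.001,0.017,-0.02,0,0,1,0,0.002,0.033,-0.039,0,0,1,0,0.004,0.05,-0.058,0,0,1,0,0.005,0.066,-0.078,0,0,1,0,0.006,0.083,-0.098,0,0,1,0,0.008,0.1,-0.117,0,0,1,0,0.009,0.117,-0.137,0,0,1,0,0.01,0.133,-0.156,0,0,1])

```text
time: 24.2
tool_pos: [620.7, -23.8, 185.6]
tcp_rot: [-0.116, 0.691, 0.703, -0.118]
contact_force: [-0.2, -0.3, -2.5]
gripper_width: 0.11
grasp_force: 58.8
```

```bash
python3 - <<'E'
from h import *
apply([0,.007,.095,-.111,0,0]);apply([0,.01,.133,-.156,0,0]); where(); go((-2.5,8,23),(-1.5,7,15),(-1.5,6,8))
E
```

```text
t 24.2 tongue [-4.1   0.05  9.3 ] eul [30.92 -0.01 -0.01] | cmd [-4.02  0.03  9.34] [30.99 -0.01 -0.01] | F panel [ 0.24 -0.33 -2.48] M [ 0.05 -0.14 -0.03] g 58.8 w 0.11
call [-0.0, 0.01, 0.154, -0.178, 0.0, -0.0] eighth [-0.0, 0.0012, 0.0192, -0.0222, 0.0, -0.0]
call [-0.0, 0.003, 0.153, -0.177, 0.0, -0.0] eighth [-0.0, 0.0004, 0.0191, -0.0221, 0.0, -0.0]
call [-0.0, -0.008, 0.135, -0.156, 0.0, 0.0] eighth [-0.0, -0.001, 0.0169, -0.0195, 0.0, 0.0]
```

>>> jog_arm(series=[0,0.001,0.019,-0.022,0,0,1,0,0.002,0.038,-0.044,0,0,1,0,0.004,0.058,-0.067,0,0,1,0,0.005,0.077,-0.089,0,0,1,0,0.006,0.096,-0.111,0,0,1,0,0.008,0.115,-0.133,0,0,1,0,0.009,0.135,-0.156,0,0,1,0,0.01,0.154,-0.178,0,0,1])

```text
time: 25.0
tool_pos: [616.6, -23.9, 170.7]
tcp_rot: [-0.068, 0.698, 0.71, -0.069]
contact_force: [-0.2, 0.6, -2.2]
gripper_width: 0.11
grasp_force: 58.8
```

>>> jog_arm(series=[0,0,0.019,-0.022,0,0,1,0,0.001,0.038,-0.044,0,0,1,0,0.001,0.057,-0.066,0,0,1,0,0.002,0.077,-0.089,0,0,1,0,0.002,0.096,-0.111,0,0,1,0,0.002,0.115,-0.133,0,0,1,0,0.003,0.134,-0.155,0,0,1,0,0.003,0.153,-0.177,0,0,1])

```text
time: 25.8
tool_pos: [614.0, -24.0, 155.6]
tcp_rot: [-0.019, 0.701, 0.713, -0.019]
contact_force: [0.4, -1.2, -2.1]
gripper_width: 0.109
grasp_force: 58.8
```

```bash
python3 - <<'E'
from h import *
apply([0,.01,.154,-.178,0,0]);apply([0,.003,.153,-.177,0,0]); where(); go((-1.5,6,8),(-1.3,5,3),(-1.2,4.5,0.))
E
```

```text
t 25.8 tongue [-1.6   0.04  6.91] eul [14.94 -0.02 -0.  ] | cmd [-1.54  0.03  6.98] [15.01 -0.01 -0.  ] | F panel [ 0.72 -1.16 -2.04] M [-0.   -0.01  0.01] g 58.8 w 0.109
call [-0.0, -0.008, 0.135, -0.156, 0.0, 0.0] eighth [-0.0, -0.001, 0.0169, -0.0195, 0.0, 0.0]
call [-0.0, -0.007, 0.1, -0.111, 0.0, 0.0] eighth [-0.0, -0.0009, 0.0125, -0.0139, 0.0, 0.0]
call [-0.0, -0.006, 0.059, -0.067, 0.0, 0.0] eighth [-0.0, -0.0008, 0.0074, -0.0084, 0.0, 0.0]
```

>>> jog_arm(series=[0,-0.001,0.017,-0.02,0,0,1,0,-0.002,0.034,-0.039,0,0,1,0,-0.003,0.051,-0.058,0,0,1,0,-0.004,0.068,-0.078,0,0,1,0,-0.005,0.085,-0.098,0,0,1,0,-0.006,0.101,-0.117,0,0,1,0,-0.007,0.118,-0.137,0,0,1,0,-0.008,0.135,-0.156,0,0,1])

```text
time: 26.6
tool_pos: [612.5, -24.0, 142.2]
tcp_rot: [0.024, 0.701, 0.713, 0.024]
contact_force: [0.3, -0.0, -2.8]
gripper_width: 0.112
grasp_force: 58.8
```

>>> jog_arm(series=[0,-0.001,0.013,-0.014,0,0,1,0,-0.002,0.026,-0.028,0,0,1,0,-0.003,0.039,-0.042,0,0,1,0,-0.004,0.052,-0.056,0,0,1,0,-0.005,0.065,-0.07,0,0,1,0,-0.006,0.078,-0.084,0,0,1,0,-0.007,0.09,-0.098,0,0,1,0,-0.007,0.1,-0.111,0,0,1])

```text
time: 27.4
tool_pos: [612.4, -24.0, 132.2]
tcp_rot: [0.054, 0.699, 0.711, 0.055]
contact_force: [0.0, 0.5, -1.8]
gripper_width: 0.108
grasp_force: 58.8
```

```bash
python3 - <<'E'
from h import *
apply([0,-.008,.135,-.156,0,0]);apply([0,-.007,.1,-.111,0,0]); where(); go((-1.2,4.5,0.),(-1.2,2,0))
E
```

```text
t 27.4 tongue [-1.39  0.05  4.9 ] eul [ 2.96 -0.02  0.  ] | cmd [-1.3   0.03  5.01] [ 3.   -0.01 -0.  ] | F panel [ 0.34  0.47 -1.79] M [-0.02  0.18  0.  ] g 58.8 w 0.108
call [-0.0, -0.006, 0.059, -0.067, 0.0, 0.0] eighth [-0.0, -0.0008, 0.0074, -0.0084, 0.0, 0.0]
call [-0.0, -0.009, 0.023, 0.0, 0.0, 0.0] eighth [-0.0, -0.0011, 0.0029, 0.0, 0.0, 0.0]
```

>>> jog_arm(series=[0,-0.001,0.01,-0.011,0,0,1,0,-0.002,0.02,-0.022,0,0,1,0,-0.003,0.03,-0.034,0,0,1,0,-0.004,0.04,-0.045,0,0,1,0,-0.005,0.05,-0.056,0,0,1,0,-0.006,0.059,-0.067,0,0,1,0,-0.006,0.059,-0.067,0,0,1,0,-0.006,0.059,-0.067,0,0,1])

```text
time: 28.2
tool_pos: [612.8, -24.0, 126.4]
tcp_rot: [0.073, 0.697, 0.709, 0.074]
contact_force: [-0.0, -0.5, -1.8]
gripper_width: 0.108
grasp_force: 58.7
```

```bash
python3 - <<'E'
from h import *
apply([0,-.006,.059,-.067,0,0]); where(); go((-1.2,2,0),(-1.2,.5,0.))
E
```

```text
t 28.2 tongue [-1.26  0.01  4.49] eul [-0.02 -0.02  0.  ] | cmd [-1.23  0.03  4.49] [-0.02 -0.01 -0.  ] | F panel [ 0.28 -0.55 -1.74] M [0.04 0.27 0.03] g 58.7 w 0.108
call [-0.0, -0.009, 0.023, 0.0, 0.0, 0.0] eighth [-0.0, -0.0011, 0.0029, 0.0, 0.0, 0.0]
call [-0.0, -0.006, 0.014, 0.0, 0.0, 0.0] eighth [-0.0, -0.0008, 0.0018, 0.0, 0.0, 0.0]
```

>>> jog_arm(series=[0,-0.001,0.003,0,0,0,1,0,-0.003,0.007,0,0,0,1,0,-0.004,0.01,0,0,0,1,0,-0.005,0.013,0,0,0,1,0,-0.007,0.017,0,0,0,1,0,-0.009,0.023,0,0,0,1,0,-0.009,0.023,0,0,0,1,0,-0.009,0.023,0,0,0,1])

```text
time: 29.0
tool_pos: [612.4, -24.0, 123.9]
tcp_rot: [0.072, 0.697, 0.709, 0.074]
contact_force: [1.4, -0.8, -0.9]
gripper_width: 0.109
grasp_force: 58.7
```

>>> jog_arm(series=[0,-0.001,0.003,0,0,0,1,0,-0.003,0.006,0,0,0,1,0,-0.004,0.009,0,0,0,1,0,-0.005,0.012,0,0,0,1,0,-0.006,0.014,0,0,0,1,0,-0.006,0.014,0,0,0,1,0,-0.006,0.014,0,0,0,1,0,-0.006,0.014,0,0,0,1])

```text
time: 29.8
tool_pos: [612.5, -24.1, 122.9]
tcp_rot: [0.073, 0.697, 0.709, 0.074]
contact_force: [-1.8, -0.0, 1.5]
gripper_width: 0.107
grasp_force: 59.3
```

```bash
python3 - <<'E'
from h import *
apply([0,-.009,.023,0,0,0]);apply([0,-.006,.014,0,0,0]); where(); go((-1.2,-.3,0.))
E
```

```text
t 29.8 tongue [-0.98 -0.    1.11] eul [-0.09 -0.02 -0.  ] | cmd [-1.23  0.02  0.49] [-0.02 -0.01 -0.  ] | F panel [-2.07  0.01  1.11] M [ 0.01 -0.17 -0.  ] g 59.3 w 0.107
call [-0.0, -0.003, 0.007, 0.0, 0.0, 0.0] eighth [-0.0, -0.0004, 0.0009, 0.0, 0.0, 0.0]
```

```bash
python3 - <<'E'
from h import *
where(); go((-.6,.6,0.),(-.1,.6,0))
st=env.get_state(); p,A=loadcmd(); print(PN.T@(st["tool_pos"]-p))
n="scene"; pic,d=vision.grab_frame(n); cv2.imwrite("pics/scene4.png",cv2.resize(pic[180:420,120:440,::-1],(800,600)))
E
```

```text
t 29.8 tongue [-0.98 -0.    1.11] eul [-0.09 -0.02 -0.  ] | cmd [-1.23  0.02  0.49] [-0.02 -0.01 -0.  ] | F panel [-2.07  0.01  1.11] M [ 0.01 -0.17 -0.  ] g 59.3 w 0.107
call [-0.0, 0.006, 0.001, 0.0, 0.0, 0.0] eighth [-0.0, 0.0008, 0.0001, 0.0, 0.0, 0.0]
call [-0.0, 0.005, 0.002, 0.0, 0.0, 0.0] eighth [-0.0, 0.0006, 0.0002, 0.0, 0.0, 0.0]
[ 0.287 -0.033  0.494]
```

View pics/scene4.png

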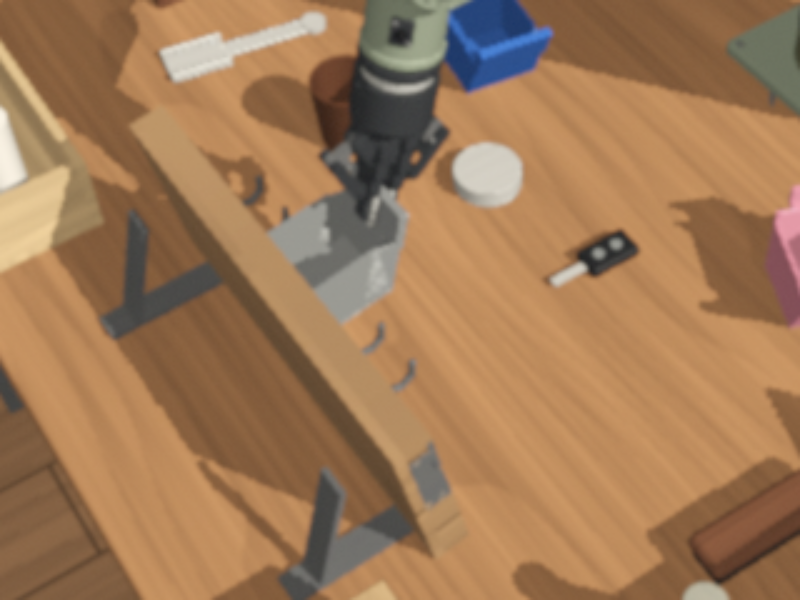

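The bin sits at the board between the inner hooks (crop about (340,250)). Now I feel inward along x.

>>> jog_arm(series=[0,0.001,0,0,0,0,1,0,0.002,0,0,0,0,1,0,0.003,0,0,0,0,1,0,0.004,0,0,0,0,1,0,0.005,0.001,0,0,0,1,0,0.006,0.001,0,0,0,1,0,0.006,0.001,0,0,0,1,0,0.006,0.001,0,0,0,1])

```text
time: 30.65
tool_pos: [612.9, -24.0, 122.7]
tcp_rot: [0.073, 0.697, 0.709, 0.074]
contact_force: [-2.7, -1.0, 5.3]
gripper_width: 0.109
grasp_force: 59.6
```

```bash
python3 - <<'E'
from h import *
apply([0,.006,.001,0,0,0]); where(); go((-.1,.6,0),(0.4,.6,0))
E
```

```text
t 30.65 tongue [-0.57  0.03  0.86] eul [-0.04 -0.02  0.  ] | cmd [-0.64  0.02  0.63] [-0.02 -0.01 -0.  ] | F panel [-3.56 -0.96  4.71] M [ 0.   -0.3  -0.01] g 59.6 w 0.109
call [-0.0, 0.005, 0.002, 0.0, 0.0, 0.0] eighth [-0.0, 0.0006, 0.0002, 0.0, 0.0, 0.0]
call [-0.0, 0.005, 0.002, 0.0, 0.0, 0.0] eighth [-0.0, 0.0006, 0.0002, 0.0, 0.0, 0.0]
```

>>> jog_arm(series=[0,0.001,-0.001,0,0,0,1,0,0.002,-0.001,0,0,0,1,0,0.003,-0.001,0,0,0,1,0,0.004,-0.001,0,0,0,1,0,0.005,-0.001,0,0,0,1,0,0.005,-0.001,0,0,0,1,0,0.005,-0.001,0,0,0,1,0,0.005,-0.001,0,0,0,1])

```text
time: 31.45
tool_pos: [613.2, -24.0, 122.7]
tcp_rot: [0.072, 0.697, 0.709, 0.074]
contact_force: [-3.0, 0.3, 5.1]
gripper_width: 0.107
grasp_force: 59.6
```

```bash
python3 - <<'E'
from h import *
apply([0,.005,-.001,0,0,0]); where(); go((.4,.9,0),(0.9,.9,0))
E
```

```text
t 31.45 tongue [-0.21  0.02  0.87] eul [-0.02 -0.02 -0.  ] | cmd [-0.21  0.02  0.91] [-0.02 -0.01 -0.  ] | F panel [-3.84  0.4   4.54] M [-0.03 -0.21  0.02] g 59.6 w 0.107
call [-0.0, 0.006, 0.002, 0.0, 0.0, 0.0] eighth [-0.0, 0.0008, 0.0002, 0.0, 0.0, 0.0]
call [-0.0, 0.004, 0.002, 0.0, 0.0, 0.0] eighth [-0.0, 0.0005, 0.0002, 0.0, 0.0, 0.0]
```

>>> jog_arm(series=[0,0.001,0,0,0,0,1,0,0.002,0,0,0,0,1,0,0.003,0,0,0,0,1,0,0.004,0,0,0,0,1,0,0.005,0,0,0,0,1,0,0.006,0.001,0,0,0,1,0,0.006,0.001,0,0,0,1,0,0.006,0.001,0,0,0,1])

```text
time: 32.25
tool_pos: [613.2, -24.0, 122.7]
tcp_rot: [0.072, 0.697, 0.709, 0.073]
contact_force: [-4.2, -0.7, 5.9]
gripper_width: 0.112
grasp_force: 59.9
```

```bash
python3 - <<'E'
from h import *
apply([0,.006,.001,0,0,0]); where(); go((0.9,1,0))
E
```

```text
t 32.25 tongue [-0.16  0.06  0.82] eul [ 0.05 -0.02  0.  ] | cmd [0.38 0.02 1.04] [-0.02 -0.01 -0.  ] | F panel [-5.22 -0.65  5.03] M [ 0.04 -0.06 -0.03] g 59.9 w 0.112
call [-0.0, 0.005, 0.002, 0.0, 0.0, 0.0] eighth [-0.0, 0.0006, 0.0002, 0.0, 0.0, 0.0]
```

>>> jog_arm(series=[0,-0.001,0,0,0,0,1,0,-0.002,-0.001,0,0,0,1,0,-0.002,-0.002,0,0,0,1,0,-0.002,-0.002,0,0,0,1,0,-0.002,-0.002,0,0,0,1,0,-0.002,-0.002,0,0,0,1,0,-0.002,-0.002,0,0,0,1,0,-0.002,-0.002,0,0,0,1])

```text
time: 33.05
tool_pos: [613.3, -24.0, 122.8]
tcp_rot: [0.072, 0.697, 0.709, 0.073]
contact_force: [-4.5, -0.8, 4.5]
gripper_width: 0.113
grasp_force: 59.7
```

```bash
python3 - <<'E'
from h import *
apply([0,-.002,-.002,0,0,0]); where()
E
```

```text
t 33.05 tongue [-0.14  0.03  0.9 ] eul [ 0.02 -0.02 -0.  ] | cmd [0.12 0.02 1.15] [-0.02 -0.01 -0.  ] | F panel [-5.2  -0.71  3.64] M [ 0.01 -0.09 -0.06] g 59.7 w 0.113
```

>>> jog_arm(series=[0,0,-0.001,0,0,0,0.85,0,0,-0.001,0,0,0,0.8,0,0,-0.001,0,0,0,0.7,0,0,-0.001,0,0,0,0.6,0,0,-0.001,0,0,0,0.5,0,0,-0.001,0,0,0,0.45,0,0,-0.001,0,0,0,0.4,0,0,-0.001,0,0,0,0.4], newtons=20)

```text
time: 33.85
tool_pos: [613.5, -24.0, 122.8]
tcp_rot: [0.072, 0.697, 0.709, 0.073]
contact_force: [-0.6, 0.5, -0.3]
gripper_width: 0.296
grasp_force: 0.0
```

```bash
python3 - <<'E'
from h import *
apply([0,0,-.001,0,0,0]); st,*_=where(); A=rot(st["tcp_rot"]).as_matrix(); 
for n in ("wrist","scene"):
    pic,d=vision.grab_frame(n); P=campose(n,st); cv2.imwrite(f"pics/{n}5.png",pic[...,::-1]); np.savez(f"{n}5.npz",pic=pic,d=d,Rm=P[0],o=P[1])
    for t in ("tongue","tongue_tip","bin_grip","bin_foot"):
        print(n,t,[(round(x["p"],2),(PN.T@(w(n,x["location"],P)-GAP)-[0,0,SILL]).round(0)) for x in finder.tip_of(n,t)[:5] if x["p"]>.3 and w(n,x["location"],P)[0]>550])
E
```

```text
t 33.85 tongue [0.08 0.04 1.08] eul [-0.01 -0.02  0.  ] | cmd [0.08 0.02 1.24] [-0.02 -0.01 -0.  ] | F panel [-0.48  0.52 -0.43] M [ 0.03  0.11 -0.01] g 0.0 w 0.296
wrist tongue [(0.97, array([ 1., -0., -1.]))]
wrist tongue_tip []
wrist bin_grip [(0.86, array([-108.,    1.,  -12.]))]
wrist bin_foot [(0.65, array([ -0.,  -0., -82.]))]
scene tongue [(0.78, array([-3., -2.,  1.]))]
scene tongue_tip [(0.4, array([-0., -0.,  2.]))]
scene bin_grip [(0.93, array([-109.,   -0.,  -11.]))]
scene bin_foot [(0.64, array([  1.,  -1., -80.]))]
```

View pics/wrist5.png

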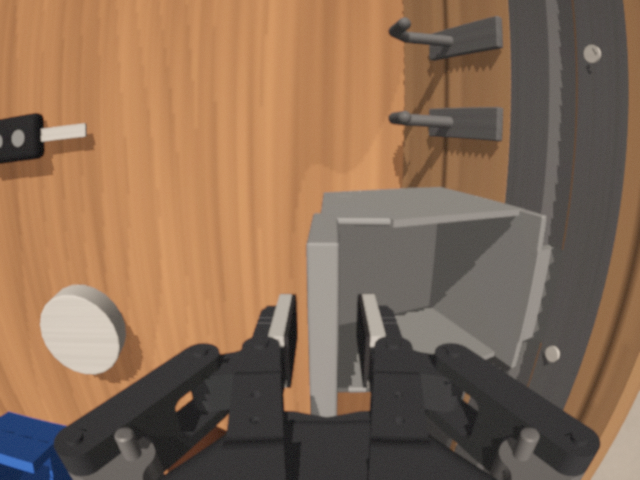

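The bin hangs with its back at the channel (about (540,240)). The lip at x=322 is free between the open fingers (285 and 370). Now I retreat along the fingers.

>>> jog_arm(series=[0,0,-0.02,0,0,0,0.4,0,0,-0.08,0,0,0,0.4,0,0,-0.18,0,0,0,0.4,0,0,-0.32,0,0,0,0.4,0,0,-0.48,0,0,0,0.4,0,0,-0.64,0,0,0,0.4,0,0,-0.8,0,0,0,0.4,0,0,-0.9,0,0,0,0.4])

```text
time: 35.15
tool_pos: [595.4, -24.3, 213.8]
tcp_rot: [0.074, 0.697, 0.709, 0.075]
contact_force: [0.5, 0.3, 0.0]
gripper_width: 0.297
grasp_force: 0.0
```

>>> jog_arm(series=[0,-0.05,-0.1,0,0,0,0.4,0,-0.1,-0.2,0,0,0,0.4,0,-0.2,-0.3,0,0,0,0.4,0,-0.3,-0.4,0,0,0,0.4,0,-0.4,-0.5,0,0,0,0.4,0,-0.5,-0.5,0,0,0,0.4,0,-0.6,-0.5,0,0,0,0.4,0,-0.6,-0.5,0,0,0,0.4])

```text
time: 35.95
tool_pos: [524.1, -25.4, 246.8]
tcp_rot: [0.072, 0.697, 0.709, 0.073]
contact_force: [-0.2, -0.1, -0.3]
gripper_width: 0.298
grasp_force: 0.0
```

```bash
python3 - <<'E'
from h import *
apply([0,0,-.9,0,0,0]);apply([0,-.6,-.5,0,0,0]); st=show()
for n in ("wrist","scene"):
    pic,d=vision.grab_frame(n); P=campose(n,st); cv2.imwrite(f"pics/{n}6.png",pic[...,::-1])
    for t in ("tongue","bin_grip","bin_foot"):
        print(n,t,[(round(x["p"],2),(PN.T@(w(n,x["location"],P)-GAP)-[0,0,SILL]).round(1)) for x in finder.tip_of(n,t)[:5] if x["p"]>.3 and w(n,x["location"],P)[0]>550])
    if n=="wrist":
        s=(cloud(n,d,P=P)-GAP)@PN-[0,0,SILL]; c=pic.astype(int)
        g=(c.max(2)-c.min(2)<30)&np.isfinite(s[...,0])
        k=g&(abs(s[...,1])<41)&(s[...,2]>2)&(s[...,2]<8)&(s[...,0]>-30)&(s[...,0]<12)
        print("rear wall top x: ",np.percentile(s[k][:,0],[1,10,50,90,99]).round(1),"z",np.median(s[k][:,2]))
        k=g&(abs(s[...,1])<36)&(s[...,2]>-70)&(s[...,2]<-2)&(s[...,0]>-15)&(s[...,0]<8)
        q=s[k]; print("inner rear wall",len(q),"x=a+b z:",np.polyfit(q[:,2],q[:,0],1) if len(q)>20 else None)
        k=g&(s[...,0]<-105)&(s[...,0]>-125)&(s[...,2]>0)&(s[...,2]<25)&(abs(s[...,1])<50); q=s[k]; print("lip top",len(q),q.min(0),q.max(0))
E
```

```text
t 35.95 pos [524.142 -25.418 246.826] cmd [526.11  -25.469 247.674] rot err deg [0.13 0.   0.01] F [-0.158 -0.055 -0.33 ] M [ 0.023  0.136 -0.027] w 0.298 g 0.0 q [-0.083  0.132  1.794  0.024  1.013 -0.11 ]
wrist tongue [(0.57, array([ 0.9, -2.7, -0.6]))]
wrist bin_grip [(0.81, array([-108.6,    1.4,  -13.4]))]
wrist bin_foot [(0.79, array([  0.4,  -0.9, -84.1]))]
rear wall top x:  [-5.8 -5.1 -1.8  6.6  7.9] z 5.31358515438151
inner rear wall 3539 x=a+b z: [-0.01  -4.628]
lip top 1735 [-119.663  -41.63     0.071] [-108.187   42.412   10.88 ]
scene tongue [(0.82, array([-4.3, -0.7,  1. ]))]
scene bin_grip [(0.6, array([-111.1,    0.3,  -12.4]))]
scene bin_foot [(0.72, array([  0.3,  -2.5, -81.8]))]
```

```bash
python3 - <<'E'
from h import *
print(env.job_done())
E
```

```text
the job is handed in; nothing more can be done
None
```

The grey bin hangs on the channel midway between the two inner hooks, back within about 1 mm of flat against the board and the gripper clear; I handed the job in at about 36 s, with contact forces held under about 10 N.

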